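# Rack a potted cassette to cure, heavy end down

### The arm

A 6-joint arm with a two-finger parallel gripper is mounted at the origin on the work surface. World frame = base frame: x ahead of the robot, y to its left, z up, the work surface at z = 0. Lengths are in mm, angles in degrees, forces in N, time in s.
With the tool pointing down it reaches from about 300 to 850 mm from the base axis. Payload 4.2 kg.
Tool frame: the origin (TCP) lies midway between the tips of the shut fingers; the grasp point (between the pads) lies 19 mm behind it; z points along the fingers, x is the direction in which the jaws open and shut, and the axes are right-handed (so a half turn about z gives the same grasp; the last joint's range is limited). The gripper opens to 91 mm and grips with 3 to 60 N. Pads are 32 mm wide; open, the fingers measure 118 mm over their backs; the gripper's body (76 mm by 178 mm) begins 60 mm behind the grasp point.
Start: joints at [67.036, 18.312, 89.639, -0, 72.044, -1.146], TCP at [213.71, 533.827, 213.976] pointing down, gripper open.
Joint ranges: [-177.97, 177.97], [-48.28, 115.42], [12.27, 149.76], [-77.06, 257.06], [2.81, 150.46], [-146.56, 146.56]. Speed limits (degrees/s): [147.25, 147.25, 180, 180, 180, 180].

### API

Orientations are given as [roll, pitch, yaw] about the fixed x, y, z axes, in that order (R = Rz(yaw) Ry(pitch) Rx(roll)).
In Python, from workcell import env gives the robot as it stands. The module is installed in compiled form; this text tells all that it offers.
- The arm moves only by the tool drive_tool, never from a script. Its argument "series" is a list of rows, each a list of 3 entries, a list of its own where there are three numbers: the closure, from 0 (fully open) to 1 (shut), then the shift along the tool's x, y, z in mm, then the turn, a rotation vector about the tool's x, y, z in rad. In form: [[gripper, [dx, dy, dz], [rx, ry, rz]], ...]. A call has exactly 5 rows; each row is the pose to reach, as a shift and turn from the pose commanded when the call began, along the tool's axes at that moment; what a row does not reach only later rows make up. A row lasts 1/10 s, in which the tool goes at most 50 mm and 8.59 degrees, less where a joint would pass 70% of its speed; a pose out of reach is approached as far as the arm can. A call with a gripper value outside its range is refused whole. The fingers move at their own pace and stop on an object; "squeeze" is the grip in N (left out, the last holds). Time passes only in rows, so rows that repeat a pose let the fingers close, or fill a call up. It gives the time, the measured TCP pose, the force and the opening at its end, in the units of the state.
- env.state(): the state, without advancing time (a new reading comes with each control period).
- env.grab_frame(name): name is "scene" or "side" or "wrist"; returns a dict with "image" (480x640x3 uint8, red, green, blue), "K" (3x3 intrinsics, pixels), "k1" (the pictures are not rectified: a ray, as slopes to the right and down, at radius r is drawn at 1 + k1 r^2 times it, then the intrinsics apply), "origin" and "orientation" of the camera in the world. Camera axes: x right, y down, z forward; pixel columns grow to the right and rows downward; lengths in mm; the calibration is good to about 2 mm. A picture is of the moment at which its call begins. There is no depth.
- env.job_done(): hands the job in, once; it reports no verdict.
The state is a dict: "time_s": time; "qpos": joint angles; "qvel": joint speeds; "effort": joint torques, N m; "ee_pos": TCP position; "ee_rot": TCP orientation; "force": force on the tool from outside, world axes, zero at the start; "torque": the same for the moment, N m; "gripper_width": finger opening in mm.
Only numpy, scipy, OpenCV 4.12 (cv2) and the standard library are available. Lean on these libraries where they do the work, as an engineer would, in place of code of your own. Each camera call takes 0.05 s, during which the arm holds its last target.

### The job

The potted cassette lying on the green mat has a steel core shut in one end, and nothing on the outside shows which. Heft it by a grip well off its middle to feel which end is heavy, then lean it in the cure rack about midway between the two cassettes already there, heavy end down on the toe ledge and its broad face flat against the two rest bars. Set it down gently, let go, and leave the other two cassettes, the clear box and the clamp fixture as they are.

Things in the scene. Friction and masses are not known exactly. Their poses are not given: they have to be found in the camera images.
- cassette: loose grey plastic block with an aluminium cap on both ends, 160 (x axis) x 46 (y) x 36 mm (z), lying on a broad face on the 3 mm green mat, roughly across the robot's view; origin at its centre, 21 mm above the bench. 0.40 to 0.53 kg: a nearly even 0.20 kg case plus a hidden steel core centred 50 mm from the middle, towards +x or -x (not told; differs from start to start)
- end_a (a point): centre of the cassette's +x end face, 80 mm from its centre
- end_b (a point): centre of the cassette's -x end face, 80 mm from its centre
- rack_rest: sloping part of the fixed aluminium cure rack, 370 mm wide. z axis: up the slope, which leans back 30 degrees from vertical; y: along the rack to the left; x: backward, square to the resting plane x = 0. Origin: middle of the corner of toe ledge and resting plane, 35 mm above the bench. A cassette in place has its centre at x = -18, z = 80 mm, long axis along z, thickness along x
- toe (a point): middle of the rack's toe ledge, a plane at right angles to the slope, from the corner 48 mm forward, with a lip 7 mm high at its front edge; this point lies 24 mm before the corner, on the ledge
- top_bar (a point): middle of the face of the upper rest bar, 148 mm up the slope from the corner; the lower bar is 35 mm up. The bars are 8 mm high and 10 mm deep, their faces in the resting plane; it is open between them. The side frames, outside the 370 mm, are the rack's highest part, 175 mm above the bench
- cured_a: a finished cassette of the same look and size, loose, leaning in the rack to one side of the gap; origin at its centre, x axis up the slope, y along the rack
- cured_b: a second finished cassette like it, leaning in the rack on the other side of the gap; the two stand 206 to 266 mm apart, centre to centre
- clear_box: bystander: loose lidded clear plastic box of rings, 186 x 136 x 55 mm, origin under its centre
- fixture: bystander: fixed clamp fixture beyond the mat, a 240 x 100 mm plate (long side along its y) with two toggle clamps whose handles reach 200 mm to either side, up to 70 mm high; origin under its centre

How it is judged:
By the outcome, as a careful person would: the job done as asked, in the order asked, and still so for the second after the job is handed in, with the robot touching nothing.
It also fails if it takes over 69 s, if anything falls off the work surface, if the arm or the gripper's body presses on something with over 40 N, if the wrist force passes 120 N, or if a joint passes its speed limit or range.

## Working session

There is one attempt and no reset: what is moved stays moved. The work goes in short steps, Python scripts to look and compute and a tool call to move; the robot and the scene stay as the last step left them, time stands still between calls to the robot, and variables do not carry over. Pictures are saved under pics/ and viewed, and the job is handed in when it is done.

Besides the shell and the picture viewer there is one more tool, called as name([rows], argument=value, ...), one row to a line, values as JSON. drive_tool: Moves the arm, as the interface text tells. Its arguments: {"type":"object","properties":{"series":{"type":"array","items":{"type":"array"}},"squeeze":{"type":"number"}},"required":["series"]}

```bash
ls; mkdir -p pics
cat > h.py <<'E'
import numpy as np, cv2
from workcell import env
from scipy.spatial.transform import Rotation as R
def snap(n,fn):
    f=env.grab_frame(n); cv2.imwrite('pics/'+fn+'.png',f['image'][:,:,::-1]); return f
E
python3 - <<'E'
from h import *
import pickle
s=env.state(); print(s)
d={}
for n in ['scene','side','wrist']:
    d[n]=snap(n,n+'0'); f=d[n]; print(n,f['K'],f['k1'],f['origin'],f['orientation'])
pickle.dump(d,open('f0.pkl','wb'))
E
```

```text
pics
{'time_s': 0.0, 'qpos': array([ 6.70366874e+01,  1.83521634e+01,  8.97067222e+01, -1.02701260e-03,
        7.20433102e+01, -1.14639853e+00]), 'qvel': array([-0.11512397, -0.00735883, -0.02984999,  0.02642443, -0.02115404,
        0.02422846]), 'effort': array([-1.99938273e-03, -4.12460160e+01, -2.31972688e+01,  7.26432865e-02,
        4.58274130e-02, -1.33936551e-04]), 'ee_pos': array([213.5059699, 533.3471645, 213.1129013]), 'ee_rot': array([-1.79998932e+02,  1.02194951e-01,  6.81834043e+01]), 'force': array([-0.05045846,  0.52950779, -0.25460258]), 'torque': array([ 0.02923946, -0.02764504, -0.0063622 ]), 'gripper_width': 91.38159344264315}
scene [[558.90183599   0.         325.51089742]
 [  0.         558.90183599 235.10173925]
 [  0.           0.           1.        ]] -0.06663342656772067 [1340.19753666 -483.72276243 1385.15887889] [-142.02487852   -0.83047224   58.45658585]
side [[512.72003665   0.         313.21538784]
 [  0.         512.72003665 229.38960962]
 [  0.           0.           1.        ]] -0.10049245321728642 [ 188.5788762  -900.06151759 1056.86373902] [-132.70131983   -0.79394     -19.44376033]
wrist [[331.73861685   0.         318.0652738 ]
 [  0.         331.73861685 243.32242095]
 [  0.           0.           1.        ]] -0.05818291779289393 [136.93479707 565.33016207 384.24727672] [1.62879550e+02 2.79263934e-02 6.81953763e+01]
```

View pics/scene0.png

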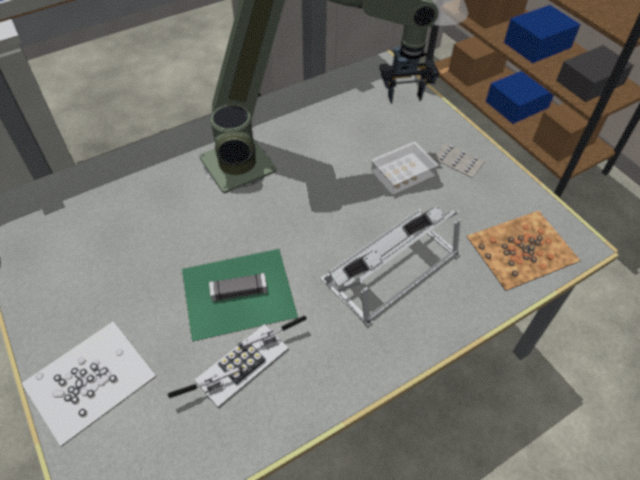

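View pics/side0.png

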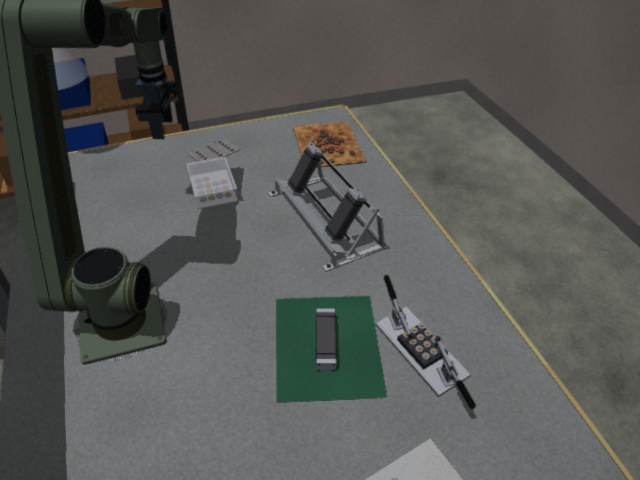

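View pics/wrist0.png

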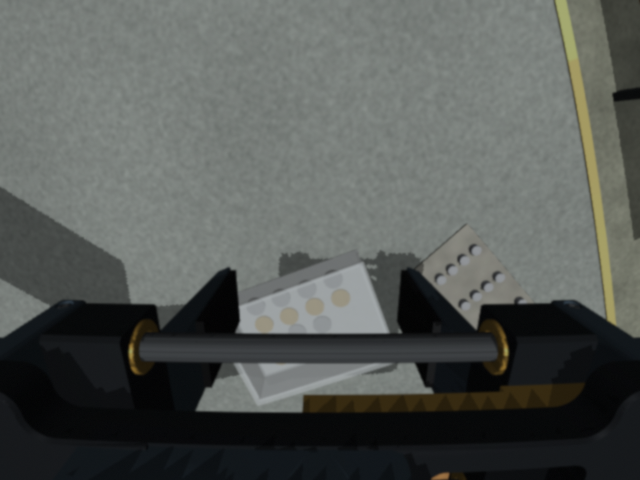

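The scene view has the cassette at about (238,287) on the green mat and the rack around (395,260). In the side view the cassette is at (326,339) and the rack at (330,210). I'll zoom in on these.

Run:
```python
import pickle,cv2,numpy as np
d=pickle.load(open('f0.pkl','rb'))
def crop(n,x0,y0,x1,y1,k,fn):
    im=d[n]['image'][y0:y1,x0:x1,::-1]; im=cv2.resize(im,None,fx=k,fy=k,interpolation=cv2.INTER_CUBIC); cv2.imwrite('pics/'+fn+'.png',im)
crop('scene',310,190,470,330,5,'sc_rack'); crop('side',260,135,400,275,4,'si_rack')
a=d['scene']['image'][240:345,170:310,::-1];b=d['side']['image'][285:410,265:395,::-1]
r=lambda i:cv2.resize(i,(390,390))
crop('scene',170,240,310,345,5,'sc_mat');crop('side',265,285,395,410,4,'si_mat')
```

```text
(no output)
```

View pics/sc_rack.png

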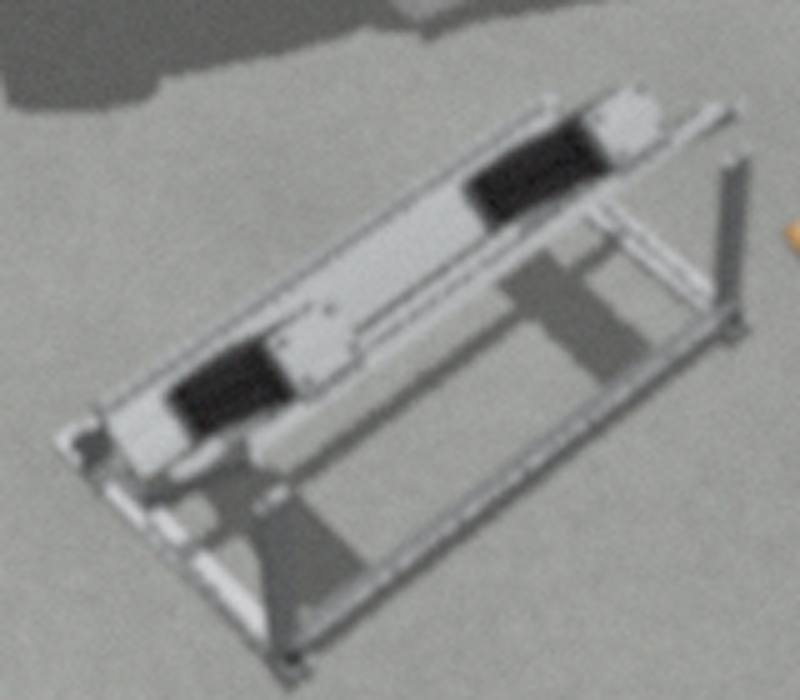

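View pics/si_rack.png

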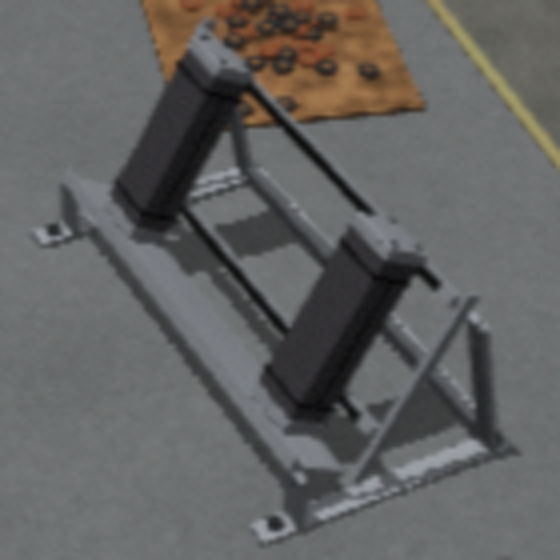

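View pics/sc_mat.png

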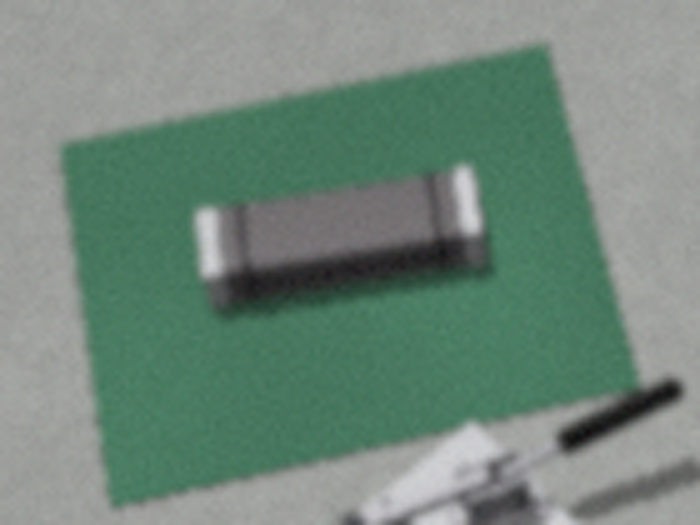

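View pics/si_mat.png

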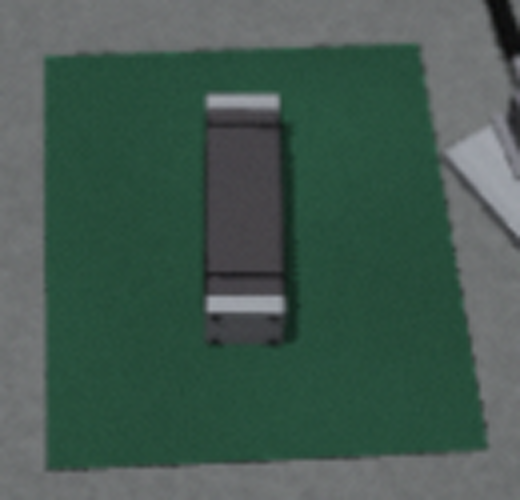

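Run:
```python
import pickle,cv2,numpy as np
d=pickle.load(open('f0.pkl','rb'))
def crop(n,x0,y0,w,h,k):
    im=d[n]['image'][y0:y0+h,x0:x0+w,::-1]; im=cv2.resize(im,None,fx=k,fy=k,interpolation=cv2.INTER_CUBIC)
    im=cv2.convertScaleAbs(im,alpha=1.0,beta=0)
    for i in range(0,w,5):
        cv2.putText(im,str(x0+i),(i*k,8),0,.3,(0,0,255)); cv2.line(im,(i*k,10),(i*k,14),(0,0,255))
    for i in range(0,h,5):
        cv2.putText(im,str(y0+i),(0,i*k),0,.3,(0,0,255)); cv2.line(im,(20,i*k),(24,i*k),(0,0,255))
    return im
A=np.hstack([crop('scene',358,245,30,30,13),crop('scene',418,200,30,30,13)])
B=np.hstack([crop('side',305,140,26,26,15),crop('side',343,183,26,26,15)])
cv2.imwrite('pics/caps_sc.png',A);cv2.imwrite('pics/caps_si.png',B)
```

```text
(no output)
```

View pics/caps_sc.png

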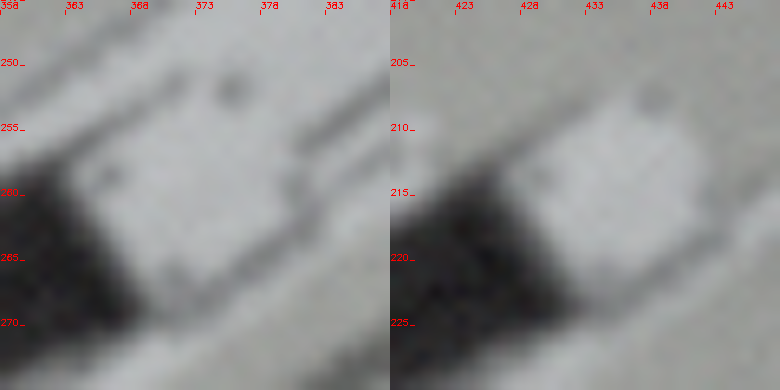

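View pics/caps_si.png

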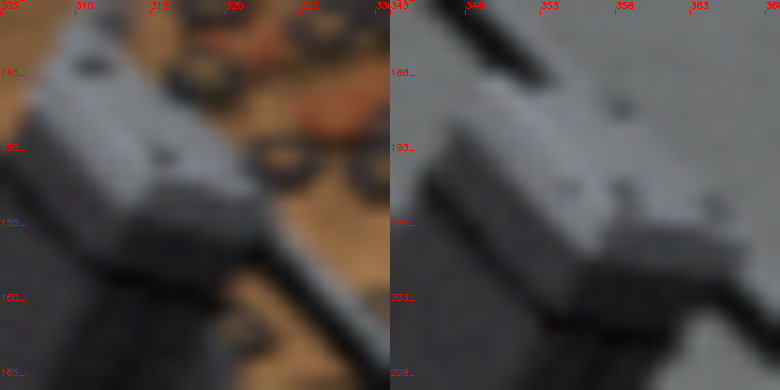

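```bash
cat >> h.py <<'E'
def ray(f,p):
    K=np.asarray(f['K']); q=cv2.undistortPoints(np.array([[p]],float),K,np.array([f['k1'],0,0,0.]))[0,0]
    return np.asarray(f['origin']), R.from_euler('xyz',f['orientation'],degrees=True).apply([q[0],q[1],1])
def onz(f,p,z):
    o,d=ray(f,p); return o+d*(z-o[2])/d[2]
def tri(fs,ps):
    A=0;b=0
    for f,p in zip(fs,ps):
        o,d=ray(f,p); d=d/np.linalg.norm(d); M=np.eye(3)-np.outer(d,d); A=A+M; b=b+M@o
    return np.linalg.solve(A,b)
def proj(f,X):
    r=R.from_euler('xyz',f['orientation'],degrees=True).as_matrix()
    c=(np.asarray(X,float)-f['origin'])@r; s=c[...,:2]/c[...,2:]; s=s*(1+f['k1']*(s**2).sum(-1,keepdims=True))
    K=np.asarray(f['K']); return s*[K[0,0],K[1,1]]+[K[0,2],K[1,2]]
E
python3 - <<'E'
from h import *; import pickle
np.set_printoptions(precision=1,suppress=True)
d=pickle.load(open('f0.pkl','rb')); sc,si=d['scene'],d['side']
print('cass scene'); a=np.array([onz(sc,p,39) for p in [(209.4,282),(211,295),(263.6,273),(266.6,286.4)]]);print(a,a.mean(0))
print('side'); a=np.array([onz(si,p,39) for p in [(316.5,308.5),(335,308.75),(336.3,363),(316.3,363.3)]]);print(a,a.mean(0))
print('lip sc',onz(sc,(330,271),65),onz(sc,(420,209.6),65))
print('lip si',onz(si,(277.5,179.5),65),onz(si,(335,255),65))
print('bar right end sc',onz(sc,(457,212.4),165))
print('near: si front far/near',onz(si,(347.7,191.3),191.6),onz(si,(356.5,200),191.6),'rear',onz(si,(366.7,199.3),173.6),onz(si,(353,187.7),173.6))
print('far: si ',onz(si,(307.3,146.8),191.6),onz(si,(313.7,153.3),191.6),'rear near',onz(si,(321.7,152.8),173.6))
# scene screws/corners
print('near sc f', onz(sc,(376,251),190),onz(sc,(364,258.5),190),'rear',onz(sc,(381.5,260.5),173.6),onz(sc,(371,268.5),173.6))
print('far sc f', onz(sc,(438.5,206.5),190),onz(sc,(427,213.5),190),'rear',onz(sc,(443.5,215.5),173.6),onz(sc,(434.5,222.5),173.6))
E
```

```text
cass scene
[[ 429.2 -292.2   39. ]
 [ 471.6 -306.5   39. ]
 [ 481.4 -144.3   39. ]
 [ 526.6 -158.4   39. ]] [ 477.2 -225.4   39. ]
side
[[ 479.3 -143.7   39. ]
 [ 523.1 -159.5   39. ]
 [ 468.7 -308.3   39. ]
 [ 425.  -294.    39. ]] [ 474.  -226.4   39. ]
lip sc [589.3  14.7  65. ] [537.3 378.   65. ]
lip si [529.5 366.5  65. ] [581.3  -6.3  65. ]
bar right end sc [661.7 398.7 165. ]
near: si front far/near [651.5  94.1 191.6] [659.6  52.2 191.6] rear [697.1  66.  173.6] [681.4 125.1 173.6]
far: si  [617.7 333.1 191.6] [624.5 294.3 191.6] rear near [657.5 314.1 173.6]
near sc f [668.8 106.3 190. ] [672.7  65.2 190. ] rear [693.  109.1 173.6] [699.9  70.5 173.6]
far sc f [631.2 349.1 190. ] [635.  304.6 190. ] rear [655.5 351.5 173.6] [662.6 313.1 173.6]
```

```bash
cat >> h.py <<'E'
def plan(tp,tR,cmd=None,rows=5):
    """print shift/turn in tool axes from current (measured or given) pose to target; tR Rotation"""
    s=env.state(); 
    p0=np.array(s['ee_pos']); r0=R.from_euler('xyz',s['ee_rot'],degrees=True)
    d=r0.inv().apply(np.array(tp)-p0); w=(r0.inv()*tR).as_rotvec()
    print('shift',d.round(1),'turn',w.round(4),'rows needed',np.linalg.norm(d)/50,np.degrees(np.linalg.norm(w))/8.59)
def down(yaw): return R.from_euler('xyz',[180,0,yaw],degrees=True)
E
python3 - <<'E'
from h import *
np.set_printoptions(suppress=True)
plan((488,-188,130),down(-19))
# 4 calls, quarter steps, each in own frame
p=np.array([213.5,533.3,213.5]);q=np.array([488,-188,130]);
for i in range(4):
    y=68.18+(-19-68.18)*i/4; print((down(y).inv().apply((q-p)/4)).round(1), 1.5215/4)
E
```

```text
shift [-567.7  522.9   84.1] turn [0.001  0.0011 1.5217] rows needed 15.527848862410279 10.149585744356179
[-141.9  130.7   20.9] 0.380375
[-83.2 174.1  20.9] 0.380375
[-12.6 192.5  20.9] 0.380375
[ 59.8 183.5  20.9] 0.380375
```

drive_tool([
  [0,[-28,26,4],[0,0,0.076]],
  [0,[-57,52,8],[0,0,0.152]],
  [0,[-85,78,12.5],[0,0,0.228]],
  [0,[-113.5,104.5,16.7],[0,0,0.304]],
  [0,[-142,130.7,21],[0,0,0.38]],
])

```text
time_s: 0.65
ee_pos: [282.4, 351.8, 192.6]
ee_rot: [180.0, 0.0, 46.3]
force: [0.6, 0.1, 0.1]
gripper_width: 91.5
```

drive_tool([
  [0,[-16.6,34.8,4],[0,0,0.076]],
  [0,[-33.3,69.6,8],[0,0,0.152]],
  [0,[-50,104.5,12.5],[0,0,0.228]],
  [0,[-66.6,139.3,16.7],[0,0,0.304]],
  [0,[-83,174,21],[0,0,0.38]],
])

```text
time_s: 1.15
ee_pos: [351.2, 171.8, 171.8]
ee_rot: [-180.0, -0.0, 24.5]
force: [0.6, -0.2, 0.5]
gripper_width: 91.2
```

drive_tool([
  [0,[-2.5,38.5,4],[0,0,0.076]],
  [0,[-5,77,8],[0,0,0.152]],
  [0,[-7.6,115.5,12.5],[0,0,0.228]],
  [0,[-10,154,16.7],[0,0,0.304]],
  [0,[-12.6,192.5,21],[0,0,0.38]],
])

```text
time_s: 1.65
ee_pos: [420.1, -8.5, 150.8]
ee_rot: [-180.0, -0.0, 2.7]
force: [-0.9, 0.2, 0.4]
gripper_width: 91.2
```

drive_tool([
  [0,[12,36.7,4],[0,0,0.076]],
  [0,[24,73.4,8],[0,0,0.152]],
  [0,[36,110,12.5],[0,0,0.228]],
  [0,[48,146.8,16.7],[0,0,0.304]],
  [0,[60,183.5,21],[0,0,0.38]],
])

```text
time_s: 2.15
ee_pos: [489.1, -188.8, 129.5]
ee_rot: [-180.0, 0.0, -19.1]
force: [0.6, 0.3, 0.6]
gripper_width: 91.4
```

Run:
```python
from h import *
s=env.state(); print(s['time_s'],s['qpos'].round(1),s['ee_pos'],s['ee_rot'],s['force'],s['torque'])
f=snap('wrist','w1'); import pickle; pickle.dump(f,open('w1.pkl','wb'))
```

```text
2.15 [-22.4  17.8 103.5   0.   58.7  -3.3] [ 489.13990312 -188.75345659  129.54131675] [-1.79984121e+02  2.22144791e-02 -1.91136546e+01] [0.5672876  0.33213176 0.57865714] [-0.08303162  0.00719998 -0.00511074]
```

View pics/w1.png

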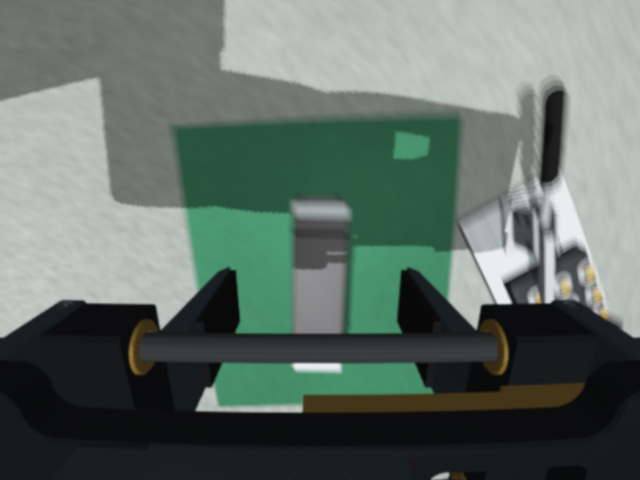

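The wrist view shows the cassette between the open jaws. Its north end is at about (292–349, 203–220) and its south end at about (293–341, 371).

Run:
```python
from h import *; import pickle
np.set_printoptions(precision=1,suppress=True)
f=pickle.load(open('w1.pkl','rb'))
g=cv2.resize(f['image'][185:385,270:370,::-1],None,fx=4,fy=3,interpolation=cv2.INTER_CUBIC);cv2.imwrite('pics/w1c.png',g)
r=R.from_euler('xyz',env.state()['ee_rot'],degrees=True);p0=env.state()['ee_pos']
for p in [(291,221),(350,220.5),(293,372),(341.5,372),(294,300),(346,300)]:
    X=onz(f,p,39); print(p,X,'tool',r.inv().apply(X-p0))
```

```text
(291, 221) [ 476.9 -159.9   39. ] tool [-25.9 -27.5  89.8]
(350, 220.5) [ 522.1 -175.1   39. ] tool [ 21.8 -28.1  90.1]
(293, 372) [ 427.3 -297.5   39. ] tool [-27.1 118.8  90.3]
(341.5, 372) [ 470.7 -312.5   39. ] tool [ 18.7 118.6  90.5]
(294, 300) [ 454.6 -226.9   39. ] tool [-24.7  43.1  90.1]
(346, 300) [ 497.5 -241.7   39. ] tool [20.6 43.  90.3]
```

View pics/w1c.png

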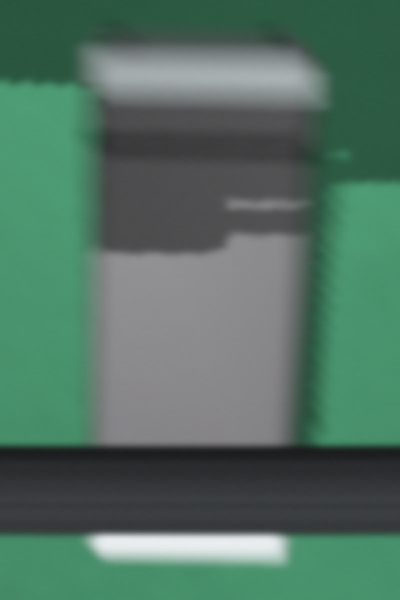

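Run:
```python
from h import *; import pickle
np.set_printoptions(precision=1,suppress=True)
f=snap('wrist','w2')
g=cv2.resize(f['image'][185:385,270:370,::-1],None,fx=4,fy=3,interpolation=cv2.INTER_CUBIC);cv2.imwrite('pics/w2c.png',g)
pickle.dump(f,open('w2.pkl','wb')); s=env.state();print(s['ee_pos'],s['ee_rot'])
```

```text
[ 490.5 -190.9  129.1] [179.9  -0.1 -19.2]
```

View pics/w2c.png

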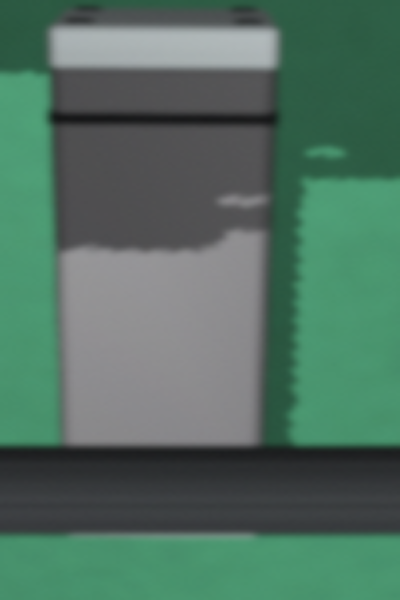

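Run:
```python
from h import *; import pickle
np.set_printoptions(precision=1,suppress=True)
f=pickle.load(open('w2.pkl','rb')); print(env.state()['time_s'])
r=R.from_euler('xyz',env.state()['ee_rot'],degrees=True);p0=env.state()['ee_pos']
for p in [(282,194),(339.7,194),(287.3,363.5),(334,363.5)]:
    X=onz(f,p,39); print(p,X,'tool',r.inv().apply(X-p0))
```

```text
2.25
(282, 194) [ 481.2 -142.5   39. ] tool [-24.8 -42.8  90. ]
(339.7, 194) [ 524.1 -157.6   39. ] tool [ 20.7 -42.6  90.1]
(287.3, 363.5) [ 428.4 -292.    39. ] tool [-25.5 115.7  90.2]
(334, 363.5) [ 469.7 -306.5   39. ] tool [ 18.2 115.9  90.3]
```

drive_tool([
  [0,[-2.5,0,30],[0,0,0.01]],
  [0,[-2.5,0,60],[0,0,0.01]],
  [0,[-2.5,0,85],[0,0,0.01]],
  [0,[-2.5,0,105],[0,0,0.01]],
  [0,[-2.5,0,117],[0,0,0.01]],
], squeeze=45)

```text
time_s: 2.75
ee_pos: [485.3, -185.2, 11.4]
ee_rot: [-180.0, 0.2, -19.4]
force: [0.2, 0.0, 0.3]
gripper_width: 91.1
```

drive_tool([
  [0,[0,0,3],[0,0,0]],
  [0,[0,0,5],[0,0,0]],
  [0,[0,0,5],[0,0,0]],
  [0,[0,0,5],[0,0,0]],
  [0,[0,0,5],[0,0,0]],
])

```text
time_s: 3.25
ee_pos: [487.1, -186.5, 8.6]
ee_rot: [-180.0, -0.1, -19.5]
force: [0.0, 0.7, -0.4]
gripper_width: 91.2
```

drive_tool([
  [1,[0,0,0],[0,0,0]],
  [1,[0,0,0],[0,0,0]],
  [1,[0,0,0],[0,0,0]],
  [1,[0,0,0],[0,0,0]],
  [1,[0,0,0],[0,0,0]],
])

```text
time_s: 3.75
ee_pos: [486.6, -186.4, 7.9]
ee_rot: [-180.0, 0.0, -19.5]
force: [0.9, -0.7, -0.1]
gripper_width: 53.9
```

Run:
```python
from h import *
s=env.state(); print(s['time_s'],s['ee_pos'],s['ee_rot'],s['force'],s['torque'],s['gripper_width'],s['effort'])
```

```text
3.75 [ 486.58977068 -186.35327151    7.89446042] [-1.79994630e+02  3.93765706e-03 -1.94823378e+01] [ 0.92847035 -0.66889843 -0.06377357] [-0.08453148  0.03683577 -0.05200511] 53.921253586913004 [-1.21709589e-03 -4.08359921e+01 -1.54709691e+01  5.05172904e-02
  4.04153648e-02  1.57833379e-04]
```

drive_tool([
  [1,[0,0,0],[0,0,0]],
  [1,[0,0,0],[0,0,0]],
  [1,[0,0,0],[0,0,0]],
  [1,[0,0,0],[0,0,0]],
  [1,[0,0,0],[0,0,0]],
])

```text
time_s: 4.25
ee_pos: [486.8, -186.4, 7.9]
ee_rot: [-180.0, -0.0, -19.5]
force: [2.4, 0.5, -1.0]
gripper_width: 45.3
```

Run:
```python
from h import *
s=env.state(); print(s['time_s'],s['ee_pos'],s['ee_rot'],s['force'],s['torque'],s['gripper_width'],s['effort'])
```

```text
4.25 [ 486.8457196  -186.38479266    7.92198652] [-1.79993754e+02 -2.75990118e-02 -1.94711920e+01] [ 2.38414309  0.47209722 -0.98605776] [-0.06857168 -0.14126116  0.0730026 ] 45.29133173239105 [-3.36487703e-01 -4.12868893e+01 -1.49004990e+01 -2.67002714e-02
  4.56369286e-01  7.46532110e-02]
```

drive_tool([
  [1,[0,0,-4],[0,0,0]],
  [1,[0,0,-10],[0,0,0]],
  [1,[0,0,-20],[0,0,0]],
  [1,[0,0,-30],[0,0,0]],
  [1,[0,0,-40],[0,0,0]],
])

```text
time_s: 4.75
ee_pos: [486.6, -186.4, 49.0]
ee_rot: [-180.0, -0.0, -19.5]
force: [0.4, -0.0, -4.9]
gripper_width: 45.5
```

drive_tool([
  [1,[0,0,-5],[0,0,0]],
  [1,[0,0,-5],[0,0,0]],
  [1,[0,0,-5],[0,0,0]],
  [1,[0,0,-5],[0,0,0]],
  [1,[0,0,-5],[0,0,0]],
])

```text
time_s: 5.25
ee_pos: [486.3, -186.2, 52.5]
ee_rot: [-180.0, 0.1, -19.5]
force: [0.5, 0.1, -4.3]
gripper_width: 45.7
```

Run:
```python
from h import *
s=env.state(); print(s['time_s'],s['ee_pos'],s['ee_rot'],s['force'],s['torque'],s['gripper_width'],s['effort'])
f=snap('wrist','w3'); snap('side','s3')
r=R.from_euler('xyz',s['ee_rot'],degrees=True)
s=env.state();print(s['force'],s['torque'],'tool axes',r.inv().apply(s['torque']),s['effort'])
```

```text
5.25 [ 486.26285826 -186.22258248   52.46784933] [-1.79992220e+02  5.89120486e-02 -1.94814892e+01] [ 0.45207374  0.11591498 -4.31069871] [ 0.14572227 -0.01699931 -0.02868157] 45.73148878003009 [ 2.06613171e-03 -4.18869889e+01 -1.87155157e+01 -1.47997588e-01
  3.26231425e-02 -5.44927825e-04]
[ 0.24656553 -0.48958845 -3.92224797] [ 0.19681871 -0.00126676  0.03713319] tool axes [ 0.18593489 -0.06445032 -0.03731564] [ 7.85643097e-04 -4.17956722e+01 -1.86845934e+01 -1.47921201e-01
  3.34630511e-02 -4.55805903e-04]
```

View pics/w3.png

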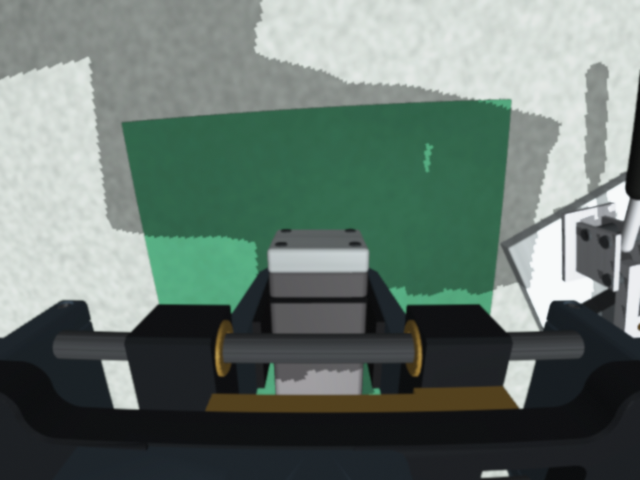

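View pics/s3.png

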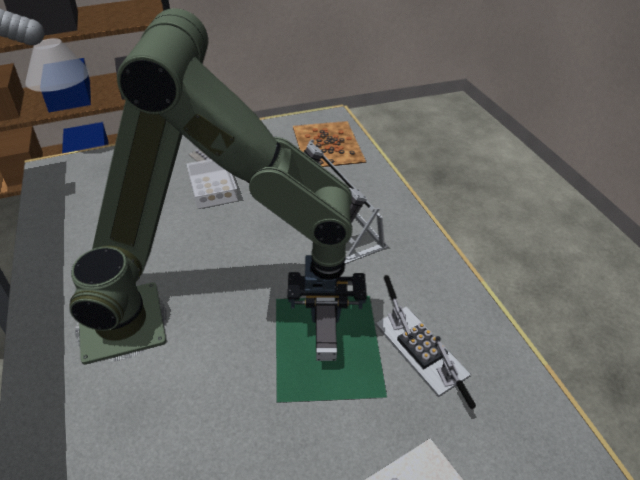

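Run:
```python
from h import *
np.set_printoptions(precision=3,suppress=True)
r=R.from_euler('xyz',env.state()['ee_rot'],degrees=True); T=[];F=[];E=[]
for i in range(16):
    env.grab_frame('wrist'); s=env.state(); T.append(r.inv().apply(s['torque']));F.append(s['force']);E.append(s['effort'])
print(np.mean(T,0),np.std(T,0),np.mean(F,0),np.std(F,0),np.mean(E,0),s['time_s'])
```

```text
[ 0.165 -0.039  0.015] [0.037 0.027 0.036] [-0.106  0.229 -4.037] [0.445 0.521 0.586] [  0.001 -41.743 -18.707  -0.148   0.028  -0.001] 6.15
```

Moment about the tool x axis is about +0.165 raw, against an unloaded reading of about -0.085. The joint-4 effort change also suggests a heavy south end (tool +y). The zero offset is uncertain, so I'll set it down, take a proper unloaded baseline, and regrip slightly nearer the middle.

drive_tool([
  [1,[0,0,15],[0,0,0]],
  [1,[0,0,30],[0,0,0]],
  [1,[0,0,38],[0,0,0]],
  [1,[0,0,42],[0,0,0]],
  [1,[0,0,44.5],[0,0,0]],
])

```text
time_s: 6.65
ee_pos: [486.8, -186.4, 8.3]
ee_rot: [-180.0, -0.0, -19.5]
force: [-0.3, 0.0, -3.6]
gripper_width: 45.8
```

drive_tool([
  [1,[0,0,0.5],[0,0,0]],
  [0,[0,0,0.5],[0,0,0]],
  [0,[0,0,0.5],[0,0,0]],
  [0,[0,0,0.5],[0,0,0]],
  [0,[0,0,0.5],[0,0,0]],
])

```text
time_s: 7.15
ee_pos: [487.0, -186.5, 8.4]
ee_rot: [180.0, -0.1, -19.5]
force: [-0.3, -0.1, -0.1]
gripper_width: 75.1
```

drive_tool([
  [0,[0,15,0],[0,0,0]],
  [0,[0,15,0],[0,0,0]],
  [0,[0,15,0],[0,0,0]],
  [0,[0,15,0],[0,0,0]],
  [0,[0,15,0],[0,0,0]],
])

```text
time_s: 7.65
ee_pos: [481.6, -200.4, 7.9]
ee_rot: [-180.0, 0.0, -19.5]
force: [-0.3, 0.8, -1.1]
gripper_width: 90.9
```

Run:
```python
from h import *
np.set_printoptions(precision=3,suppress=True)
r=R.from_euler('xyz',env.state()['ee_rot'],degrees=True); T=[];F=[];E=[]
snap('wrist','w4')
for i in range(10):
    env.grab_frame('wrist'); s=env.state(); T.append(r.inv().apply(s['torque']));F.append(s['force']);E.append(s['effort'])
print(np.mean(T,0),np.std(T,0),np.mean(F,0),np.std(F,0),np.mean(E,0),s['time_s'],s['qpos'],s['ee_pos'],s['gripper_width'])
```

```text
[-0.133 -0.054 -0.003] [0.025 0.024 0.038] [ 0.009 -0.025  0.397] [0.323 0.553 0.304] [ -0.013 -40.854 -15.476   0.05    0.043   0.   ] 8.2 [-23.864  26.277 111.858   0.007  41.868  -4.391] [ 481.591 -200.448    7.919] 91.23307529861732
```

View pics/w4.png

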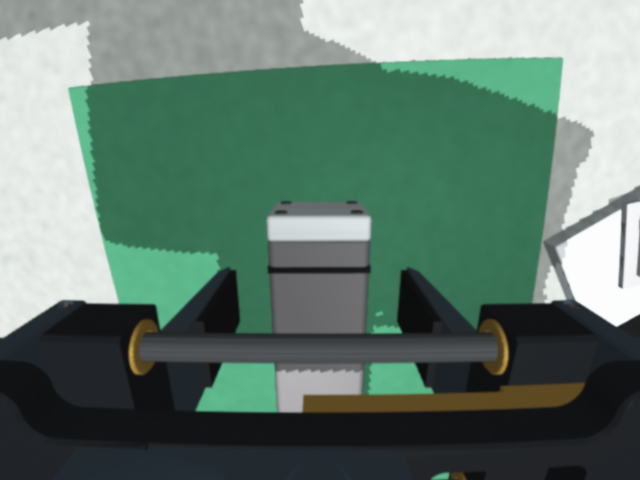

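The baseline is -0.133, so the net moment is about 0.30 N·m at about 4.4 N. That puts the lever at about 67 mm, against 66 expected for heavy south (tool +y) and 13 for heavy north. The south end is heavy. In this view the north top edge is at row 216, columns 267–371.

drive_tool([
  [1,[0,0,0],[0,0,0]],
  [1,[0,0,0],[0,0,0]],
  [1,[0,0,0],[0,0,0]],
  [1,[0,0,0],[0,0,0]],
  [1,[0,0,0],[0,0,0]],
], squeeze=50)

```text
time_s: 8.7
ee_pos: [481.6, -200.5, 7.9]
ee_rot: [-180.0, 0.0, -19.5]
force: [0.5, 1.4, -1.0]
gripper_width: 54.2
```

drive_tool([
  [1,[0,0,0],[0,0,0]],
  [1,[0,0,0],[0,0,0]],
  [1,[0,0,0],[0,0,0]],
  [1,[0,0,0],[0,0,0]],
  [1,[0,0,0],[0,0,0]],
])

```text
time_s: 9.2
ee_pos: [481.7, -200.5, 7.9]
ee_rot: [-180.0, -0.0, -19.5]
force: [0.2, -0.2, -1.0]
gripper_width: 46.1
```

drive_tool([
  [1,[0,0,-10],[0,0,0]],
  [1,[0,0,-40],[0,0,0]],
  [1,[0,0,-80],[0,0,0]],
  [1,[0,0,-125],[0,0,0]],
  [1,[0,0,-170],[0,0,0]],
])

```text
time_s: 9.7
ee_pos: [480.4, -199.9, 179.4]
ee_rot: [-180.0, 0.1, -19.5]
force: [1.3, 0.3, -4.2]
gripper_width: 45.7
```

Run:
```python
from h import *
np.set_printoptions(precision=1,suppress=True)
s=env.state(); print(s['time_s'],s['ee_pos'],s['ee_rot'],s['force'],s['gripper_width'],s['qpos'])
# candidate target: viewing pose in front of rack, tool down, yaw so tool x = -rack y
plan((455,205,260),down(-82))
# rough camera geometry for viewing
```

```text
9.7 [ 480.4 -199.9  179.4] [-180.     0.1  -19.5] [ 1.3  0.3 -4.2] 45.658288348330544 [-23.9  14.9  99.7   0.   65.4  -4.4]
shift [-159.2 -373.2  -80.1] turn [0.  0.  1.1] rows needed 8.272224732284482 7.277568135369234
```

Run:
```python
from h import *
p=np.array([480.4,-199.9,179.4]);q=np.array([455,205,262])
for i in range(3):
    print(down(-19.5-62.5*i/3).inv().apply((q-p)/3).round(1), np.radians(62.5/3))
```

```text
[ -53.  -124.4  -27.5] 0.363610260832152
[-93.8 -97.4 -27.5] 0.363610260832152
[-122.3  -57.7  -27.5] 0.363610260832152
```

drive_tool([
  [1,[-10.5,-25,-5.5],[0,0,0.073]],
  [1,[-21,-50,-11],[0,0,0.145]],
  [1,[-32,-75,-16.5],[0,0,0.218]],
  [1,[-42.5,-100,-22],[0,0,0.291]],
  [1,[-53,-124.5,-27.5],[0,0,0.364]],
])

```text
time_s: 10.2
ee_pos: [472.1, -64.1, 205.6]
ee_rot: [180.0, 0.1, -40.5]
force: [0.0, -0.5, -4.7]
gripper_width: 45.8
```

drive_tool([
  [1,[-19,-19.5,-5.5],[0,0,0.073]],
  [1,[-37.5,-39,-11],[0,0,0.145]],
  [1,[-56,-58.5,-16.5],[0,0,0.218]],
  [1,[-75,-78,-22],[0,0,0.291]],
  [1,[-94,-97.5,-27.5],[0,0,0.364]],
])

```text
time_s: 10.7
ee_pos: [463.6, 70.7, 233.1]
ee_rot: [180.0, 0.0, -61.4]
force: [0.5, 0.8, -4.3]
gripper_width: 45.6
```

drive_tool([
  [1,[-24.5,-11.5,-5.5],[0,0,0.073]],
  [1,[-49,-23,-11],[0,0,0.145]],
  [1,[-73.5,-34.5,-16.5],[0,0,0.218]],
  [1,[-98,-46,-22],[0,0,0.291]],
  [1,[-122,-58,-27.5],[0,0,0.364]],
])

```text
time_s: 11.2
ee_pos: [455.6, 205.3, 260.6]
ee_rot: [179.9, -0.0, -82.2]
force: [0.6, 0.5, -5.0]
gripper_width: 45.6
```

drive_tool([
  [1,[0,0,0],[0,0,0]],
  [1,[0,0,0],[0,0,0]],
  [1,[0,0,0],[0,0,0]],
  [1,[0,0,0],[0,0,0]],
  [1,[0,0,0],[0,0,0]],
])

```text
time_s: 11.7
ee_pos: [456.6, 203.8, 260.4]
ee_rot: [180.0, -0.0, -82.1]
force: [0.3, 0.2, -4.7]
gripper_width: 45.8
```

Run:
```python
from h import *; import pickle
s=env.state(); print(s['time_s'],s['ee_pos'],s['ee_rot'],s['force'],s['gripper_width'],s['qpos'])
pickle.dump(snap('wrist','w5'),open('w5.pkl','wb'))
```

```text
11.7 [456.55582228 203.77105763 260.36849799] [ 1.79981195e+02 -1.18334775e-02 -8.21020383e+01] [ 0.26695683  0.2018721  -4.70930764] 45.80392084548319 [ 2.27387115e+01  9.92834470e+00  9.43412765e+01 -6.83231427e-03
  7.57515876e+01  1.04842435e+02]
```

View pics/w5.png

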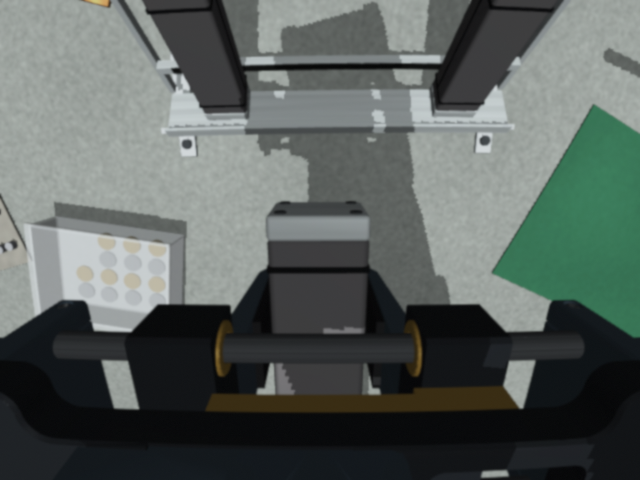

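The wrist view shows the rack at rows 60–130, with its lip running from (162,131) to (512,127). Both cured cassettes are visible, with inner feet near (245,110) and (435,110). I'll zoom in for the corners.

Run:
```python
import pickle,cv2,numpy as np
f=pickle.load(open('w5.pkl','rb'))
for nm,(x0,y0,w,h) in {'L':(150,40,110,110),'M':(425,40,110,110)}.items():
    k=7; im=cv2.resize(f['image'][y0:y0+h,x0:x0+w,::-1],None,fx=k,fy=5,interpolation=cv2.INTER_CUBIC)
    for i in range(0,w,10): cv2.putText(im,str(x0+i),(i*k,8),0,.35,(0,0,255)); cv2.line(im,(i*k,10),(i*k,16),(0,0,255))
    for i in range(0,h,10): cv2.putText(im,str(y0+i),(0,i*5),0,.35,(0,0,255)); cv2.line(im,(22,i*5),(28,i*5),(0,0,255))
    cv2.imwrite(f'pics/w5{nm}.png',im)
```

```text
(no output)
```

View pics/w5L.png

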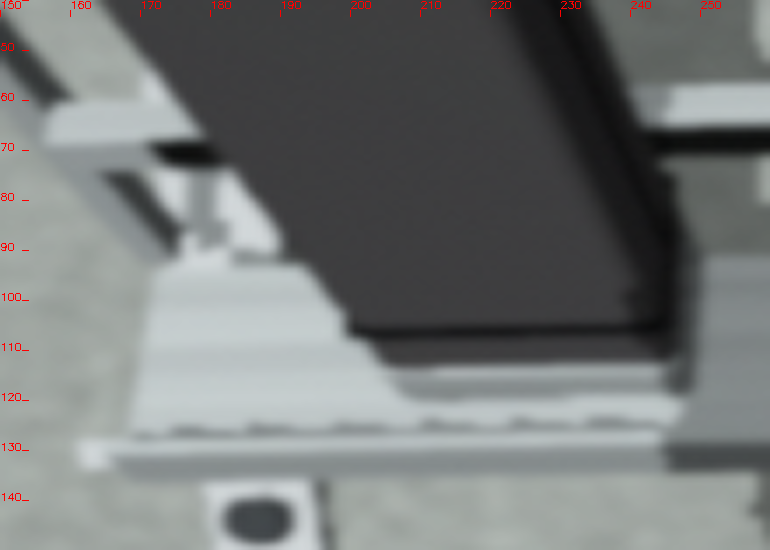

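View pics/w5M.png

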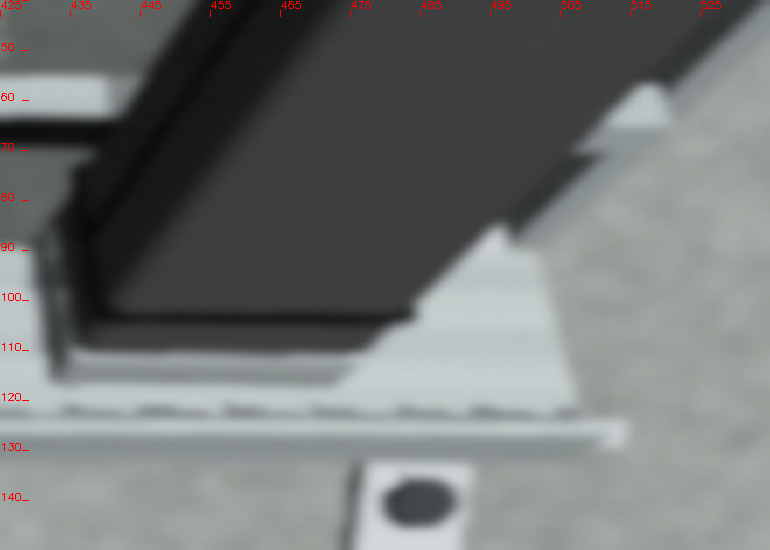

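Run:
```python
from h import *; import pickle
np.set_printoptions(precision=1,suppress=True)
f=pickle.load(open('w5.pkl','rb'))
P={'cornerL':((172.5,92.5),35),'cornerR':((501,89.5),35),'lipbaseL':((168.5,127),58),'lipbaseR':((507,122.5),58),
'liptopL':((168,130),65),'liptopR':((511,127),65),'cA l':((208.5,119.5),53),'cA r':((246,119.5),53),'cB l':((432.5,116.5),53),'cB r':((473.5,116.5),53)}
X={k:onz(f,*v) for k,v in P.items()}
for k in X: print(k,X[k])
for a,b in [('cornerL','cornerR'),('lipbaseL','lipbaseR'),('cA l','cB r'),('cA r','cB l'),('cA l','cA r'),('cB l','cB r')]:
    d=X[a]-X[b]; print(a,b,np.linalg.norm(d),'yaw',np.degrees(np.arctan2(-d[0],d[1])),'mid',(X[a]+X[b])/2)
```

```text
cornerL [572.4 385.3  35. ]
cornerR [627.5  20.5  35. ]
lipbaseL [534.9 378.8  58. ]
lipbaseR [591.   16.1  58. ]
liptopL [531.9 376.2  65. ]
liptopR [586.3  14.1  65. ]
cA l [548.1 337.2  53. ]
cA r [553.2 296.6  53. ]
cB l [584.6  97.2  53. ]
cB r [591.7  52.4  53. ]
cornerL cornerR 369.00009802376366 yaw 8.575853772223157 mid [599.9 202.9  35. ]
lipbaseL lipbaseR 367.0799766372514 yaw 8.78556593371045 mid [563.  197.4  58. ]
cA l cB r 288.1592314473087 yaw 8.702910548711673 mid [569.9 194.8  53. ]
cA r cB l 201.85321582272874 yaw 8.945278330954041 mid [568.9 196.9  53. ]
cA l cA r 40.9706003819629 yaw 7.230490586601289 mid [550.7 316.9  53. ]
cB l cB r 45.35118551317238 yaw 8.954210621566437 mid [588.1  74.8  53. ]
```

```bash
cat > rack.py <<'E'
from h import *
yaw=np.radians(8.7); xh=np.array([np.cos(yaw),np.sin(yaw),0]); c,s_=np.cos(np.pi/6),.5; up=np.array([0,0,1.])
O=np.array([600,202.7,35.]); X=c*xh-s_*up; Z=s_*xh+c*up; Y=np.array([-np.sin(yaw),np.cos(yaw),0])
RT=R.from_matrix(np.c_[-Y,-Z,X])
CT=np.array([-0.,25,-13.1])
def tcp(x,y,z): # tcp for cassette centre at rack coords
    return O+x*X+y*Y+z*Z-RT.apply(CT)
E
python3 - <<'E'
from rack import *; import pickle
np.set_printoptions(precision=2,suppress=True)
f=pickle.load(open('w5.pkl','rb')); s=env.state()
im=cv2.imread('pics/w4.png')
r=R.from_euler('xyz',s['ee_rot'],degrees=True);p0=s['ee_pos']
zt=p0[2]+(39-7.9)
for p in [(268,216),(369,216),(268.5,239),(368.5,239)]: print(r.inv().apply(onz(f,p,zt)-p0))
c1=cv2.resize(im[195:280,255:385],None,fx=3,fy=6); c2=cv2.resize(cv2.imread('pics/w5.png')[195:280,255:385],None,fx=3,fy=6)
cv2.imwrite('pics/cmp.png',np.hstack([c1,c2]))
E
```

```text
[-21.96 -54.27 -31.11]
[ 21.58 -54.28 -31.11]
[-22.19 -43.93 -31.11]
[ 21.82 -43.95 -31.11]
```

View pics/cmp.png

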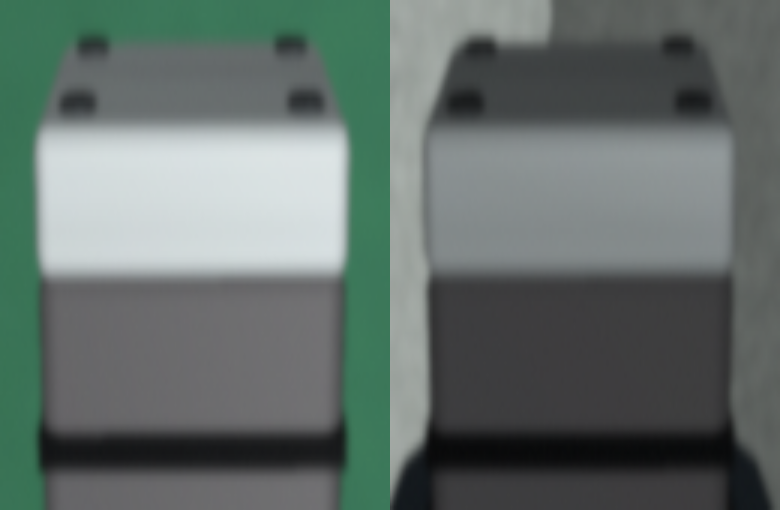

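The grip hasn't slipped: the north end is at the same place in the hand in both views. The cassette centre is 25.7 mm along tool +y.

```bash
sed -i 's/^CT=.*/CT=np.array([-0.2,25.7,-13.1])/' rack.py
python3 - <<'E'
from rack import *
np.set_printoptions(precision=1,suppress=True)
for a in [(-110,-2,105),(-70,-2,97),(-20,-2,97),(-19,-2,80)]: print(a,tcp(*a))
print(RT.as_euler('xyz',degrees=True))
plan(tcp(-110,-2,105),RT)
E
```

```text
(-110, -2, 105) [582.  197.7 196.6]
(-70, -2, 97) [612.3 202.4 169.7]
(-20, -2, 97) [655.1 208.9 144.7]
(-19, -2, 80) [647.5 207.7 129.5]
[-120.     0.   -81.3]
shift [  23.3 -123.3   63.7] turn [ 1. -0. -0.] rows needed 2.8153994736173797 6.986795372631117
```

drive_tool([
  [1,[2.3,-12.3,6.4],[0.105,0,0]],
  [1,[4.6,-24.6,12.8],[0.21,0,0]],
  [1,[7,-37,19],[0.315,0,0]],
  [1,[9.3,-49.3,25.5],[0.42,0,0]],
  [1,[11.6,-61.6,31.8],[0.524,0,0]],
])

```text
time_s: 12.25
ee_pos: [519.0, 201.0, 228.6]
ee_rot: [-149.8, 0.0, -82.1]
force: [1.0, -1.5, -4.0]
gripper_width: 45.8
```

Run:
```python
from rack import *
np.set_printoptions(precision=3,suppress=True)
s=env.state();print(s['ee_pos'],s['ee_rot'],s['force'])
plan(tcp(-110,-2,105),RT)
```

```text
[519.037 200.955 228.62 ] [-149.803    0.013  -82.081] [ 1.04  -1.515 -3.97 ]
shift [ 11.9 -37.4  58.8] turn [ 0.52 -0.01 -0.01] rows needed 1.4134837452905311 3.4706531569142576
```

drive_tool([
  [1,[2.4,-7.5,11.8],[0.104,-0.002,-0.002]],
  [1,[4.8,-15,23.5],[0.208,-0.004,-0.004]],
  [1,[7,-22.5,35.3],[0.312,-0.006,-0.007]],
  [1,[9.5,-30,47],[0.416,-0.008,-0.009]],
  [1,[11.9,-37.4,58.8],[0.52,-0.01,-0.011]],
])

```text
time_s: 12.75
ee_pos: [591.0, 168.4, 256.5]
ee_rot: [-128.1, 1.8, -78.2]
force: [0.1, 0.2, -4.4]
gripper_width: 46.0
```

drive_tool([
  [1,[0,0,0],[0,0,0]],
  [1,[0,0,0],[0,0,0]],
  [1,[0,0,0],[0,0,0]],
  [1,[0,0,0],[0,0,0]],
  [1,[0,0,0],[0,0,0]],
])

```text
time_s: 13.25
ee_pos: [591.4, 171.2, 257.7]
ee_rot: [-128.0, 1.9, -78.0]
force: [0.2, 0.6, -4.7]
gripper_width: 45.9
```

Run:
```python
from rack import *; import pickle
np.set_printoptions(precision=3,suppress=True)
s=env.state();print(s['ee_pos'],s['ee_rot'],s['force'],s['qpos'])
plan(tcp(-110,-2,105),RT)
plan(tcp(-30,-2,97),RT)
d={n:snap(n,n+'6') for n in ['wrist','scene','side']}; pickle.dump(d,open('f6.pkl','wb'))
im=d['side']['image'][100:300,230:430,::-1]; cv2.imwrite('pics/side6c.png',cv2.resize(im,None,fx=3,fy=3,interpolation=cv2.INTER_CUBIC))
```

```text
[591.416 171.236 257.65 ] [-128.023    1.872  -78.04 ] [ 0.171  0.623 -4.718] [ 16.322   2.93  123.343 -52.38    2.884 146.506]
shift [-25.9  51.1  35.2] turn [0.141 0.066 0.005] rows needed 1.3435196465959978 1.0368581760021751
shift [-20.6  47.8 115.3] turn [0.141 0.066 0.005] rows needed 2.5304402836251136 1.0368581760021751
```

View pics/side6c.png

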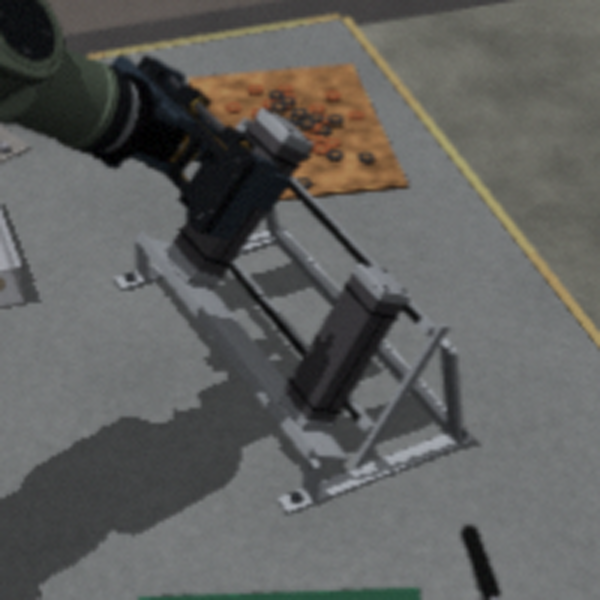

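View pics/wrist6.png

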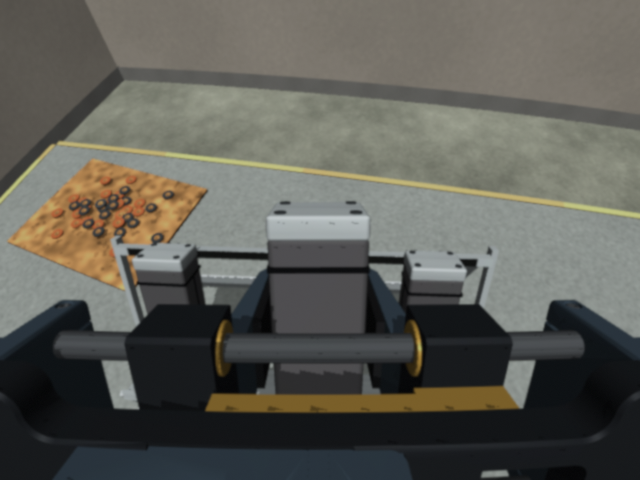

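The arm ran out of wrist range here: j5 is at its lower limit and j6 at its upper limit. Force shows only the weight, so nothing was touched. I'll fit a quick kinematic model to choose a better grip tilt.

```bash
cat > kin.py <<'E'
import numpy as np
from scipy.optimize import least_squares
from scipy.spatial.transform import Rotation as R
D=[([67.0367,18.352,89.707,0,72.043,-1.146],[213.5,533.35,213.1],[180,.1,68.18]),
([-23.864,26.277,111.858,.007,41.868,-4.391],[481.59,-200.45,7.92],[180,0,-19.5]),
([22.7387,9.928,94.341,-.007,75.75,104.84],[456.56,203.77,260.37],[179.98,-.01,-82.1]),
([-23.9,14.9,99.7,0,65.4,-4.4],[480.4,-199.9,179.4],[180,.1,-19.5]),
([-22.4,17.8,103.5,0,58.7,-3.3],[489.14,-188.75,129.54],[180,0,-19.11]),
([16.322,2.93,123.343,-52.38,2.884,146.506],[591.416,171.236,257.65],[-128.023,1.872,-78.04])]
LO=np.array([-177.97,-48.28,12.27,-77.06,2.81,-146.56]);HI=np.array([177.97,115.42,149.76,257.06,150.46,146.56])
def fk(q,p,s4=1,s6=1):
    a1,h,a2,a3,b,L=p; q=np.radians(q)
    Rz=lambda t:R.from_rotvec([0,0,t]); Ry=lambda t:R.from_rotvec([0,t,0])
    R1=Rz(q[0]); R2=R1*Ry(q[1]); R3=R2*Ry(q[2]); R4=R3*Rz(s4*q[3]); R5=R4*Ry(q[4]); R6=R5*Rz(s6*q[5])
    pos=np.array([0,0,h])+R1.apply([a1,0,0])+R2.apply([0,0,a2])+R3.apply([b,0,a3])+R6.apply([0,0,L])
    return pos,R6
def fit(s4,s6):
    def f(p):
        e=[]
        for q,x,r in D: 
            P,_=fk(q,p,s4,s6); e+=list(P-x)
        return e
    s=least_squares(f,[50,400,450,450,0,200]); return s
if __name__=='__main__':
    np.set_printoptions(precision=2,suppress=True)
    for s4 in (1,-1):
        s=fit(s4,1); print(s4,s.x,s.cost, s.fun)
    for s4 in (1,-1):
      for s6 in(1,-1):
        P,Q=fk(D[5][0],s.x,s4,s6); T=R.from_euler('xyz',D[5][2],degrees=True); M=(Q.inv()*T); print(s4,s6,M.as_rotvec(degrees=True))
        P,Q=fk(D[0][0],s.x,s4,s6); T=R.from_euler('xyz',D[0][2],degrees=True); M=(Q.inv()*T); print(s4,s6,M.as_rotvec(degrees=True))
E
python3 kin.py
```

```text
1 [  1.03 140.15 589.08 416.13  24.15 334.31] 405.7197065400523 [ 10.46  -4.79  -0.1   -4.63 -10.52   0.11   4.43 -10.61  -0.24  -4.25
 -11.1    0.53  -4.56 -10.98   0.36   2.97 -11.06  -0.67]
-1 [  1.44 140.21 587.93 415.85  23.72 333.73] 455.3324097909359 [ 10.43  -4.87  -0.05  -4.62 -10.58   0.21   4.44 -10.52  -0.25  -4.21
 -11.12   0.56  -4.52 -11.     0.42  -4.58  14.47  -0.89]
1 1 [  -0.    0. -180.]
1 1 [   0.    0. -180.]
1 -1 [ -0.    -0.   113.01]
1 -1 [ -0.    -0.   177.71]
-1 1 [-2.71  4.1  75.27]
-1 1 [   0.    0. -180.]
-1 -1 [-0.    4.57  8.32]
-1 -1 [ -0.    -0.   177.71]
```

```bash
sed -i 's/a1,h,a2,a3,b,L=p; q/a1,h,a2,a3,b,L,c=p; q/; s/R1.apply(\[a1,0,0\])/R1.apply([a1,c,0])/; s/450,450,0,200\]/450,450,0,200,11]/' kin.py
cat >> kin.py <<'E'
PAR=fit(1,1).x
def ik(pos,rot,q0):
    f=lambda q:np.r_[(fk(q,PAR)[0]-pos),200*((fk(q,PAR)[1]*R.from_rotvec([0,0,np.pi])).inv()*rot).as_rotvec()]
    s=least_squares(f,np.clip(q0,LO+.1,HI-.1),bounds=(LO,HI)); return s.x,s.cost
E
python3 - <<'E'
from kin import *; from rack import *
np.set_printoptions(precision=1,suppress=True)
print(PAR, fit(1,1).cost)
# compute target for tilts: grip tool frame: tool z = cos a X - sin a Z, tip 8mm above base face at centreline => pick height; grip center at slope offset u from centre (up)
for a in (20,25,30,35):
    A=np.radians(a); z=np.cos(A)*X-np.sin(A)*Z; x=-Y; y=np.cross(z,x); RT2=R.from_matrix(np.c_[x,y,z])
    for (cx,cz) in [(-90,97),(-20,97),(-18,80)]:
        p=O+(cx+8)*X-2*Y+(cz+20)*Z
        for q0 in ([18,20,90,0,30,98],[18,20,100,-40,20,120]):
            q,c=ik(p,RT2,q0)
            if c<1: break
        print(a,(cx,cz),p,q,c)
E
```

```text
[ -0.2 140.  592.7 417.   25.5 336.1  11.6] 0.42482202776522027
20 (-90, 97) [587.9 198.8 177.3] [ 22.3  10.4 119.7 -39.5  13.8 139.2] 7.867014601227275e-26
20 (-20, 97) [647.9 208.  142.3] [ 20.6  17.9 115.3 -46.1  10.6 144.7] 1.454028420503369e-26
20 (-18, 80) [641.2 207.  126.6] [ 20.3  18.6 116.5 -48.    9.2 146.6] 5.99848102630348
25 (-90, 97) [587.9 198.8 177.3] [ 21.6  11.  115.7 -21.5  20.4 120.9] 2.0885419103444856e-26
25 (-20, 97) [647.9 208.  142.3] [ 20.   18.3 111.3 -22.3  17.2 120.7] 8.800763986536516e-26
25 (-18, 80) [641.2 207.  126.6] [ 20.2  18.9 113.2 -26.3  14.9 125. ] 1.3807249013922904e-24
30 (-90, 97) [587.9 198.8 177.3] [ 20.9  11.9 111.6 -13.1  27.7 112.3] 3.660822429433231e-26
30 (-20, 97) [647.9 208.  142.3] [ 19.5  19.1 107.1 -12.9  24.8 111.1] 7.46712313574086e-28
30 (-18, 80) [641.2 207.  126.6] [ 19.6  19.6 109.1 -14.4  22.4 112.8] 5.831129772603873e-26
35 (-90, 97) [587.9 198.8 177.3] [ 20.2  13.3 107.4  -8.5  35.  107.4] 6.540348698318212e-27
35 (-20, 97) [647.9 208.  142.3] [ 18.9  20.3 102.8  -8.   32.5 106.1] 4.267935513658835e-25
35 (-18, 80) [641.2 207.  126.6] [ 19.1  20.7 104.8  -8.7  30.1 107. ] 2.4579218692055445e-26
```

With a 30° tilted regrip, every joint stays well inside its range at the rack. I'll set the cassette on the bare bench in front of the rack and regrip it there.

Run:
```python
from rack import *; import pickle; from kin import ik
np.set_printoptions(precision=3,suppress=True)
f=pickle.load(open('w5.pkl','rb')); print('box edge',onz(f,(185,236),55),onz(f,(180,330),55))
s=env.state(); print(s['time_s'],s['ee_pos'])
for t in [(415,165,5),(415,165,150)]: print(ik(np.array(t),down(-81.3),[20,20,100,0,60,100]))
y=np.radians(-81.3); 
RP=down(-81.3)*R.from_rotvec([-np.pi/6,0,0]); print('tilted z',RP.as_matrix()[:,2]); print(ik(np.array([415,165,13]),RP,[20,20,100,0,90,100]))
plan((520,195,245),down(-81.3)*R.from_rotvec([np.pi/6,0,0]))
```

```text
box edge [412.994 358.44   55.   ] [282.881 363.326  55.   ]
13.4 [591.592 171.072 257.865]
(array([ 20.19 ,  21.617, 121.75 ,   0.   ,  36.633, 101.49 ]), np.float64(2.8801662520912967e-26))
(array([ 20.19 ,  10.008, 111.139,  -0.   ,  58.853, 101.49 ]), np.float64(4.872447228200333e-24))
tilted z [-0.494 -0.076 -0.866]
(array([ 17.053,  35.308, 101.088,   4.347,  73.385,  96.001]), np.float64(1.3471648849395385e-26))
shift [-37.8  51.2 -42.6] turn [-0.383  0.062  0.021] rows needed 1.5314644212769495 2.5915263937056814
```

drive_tool([
  [1,[-7.5,10.2,-8.5],[-0.077,0.012,0.004]],
  [1,[-15,20.4,-17],[-0.153,0.025,0.008]],
  [1,[-22.5,30.7,-25.5],[-0.23,0.037,0.012]],
  [1,[-30,41,-34],[-0.306,0.05,0.017]],
  [1,[-37.8,51.2,-42.6],[-0.383,0.062,0.021]],
])

```text
time_s: 13.9
ee_pos: [519.5, 195.5, 245.9]
ee_rot: [-150.1, 0.0, -81.3]
force: [0.5, -0.1, -5.4]
gripper_width: 46.4
```

Run:
```python
from rack import *
np.set_printoptions(precision=3,suppress=True)
s=env.state(); print(s['ee_pos'],s['ee_rot'],s['qpos'],s['force'])
plan((415,165,150),down(-81.3))
```

```text
[519.507 195.466 245.856] [-150.096    0.03   -81.294] [ 23.965   2.235 112.104 -12.466  37.289 113.294] [ 0.505 -0.074 -5.444]
shift [ 14.3 141.3  29.3] turn [-0.522  0.001 -0.   ] rows needed 2.90091649765437 3.481230396900623
```

drive_tool([
  [1,[2.9,28.3,5.9],[-0.104,0,0]],
  [1,[5.7,56.5,11.7],[-0.209,0,0]],
  [1,[8.6,84.8,17.6],[-0.313,0,0]],
  [1,[11.4,113,23.4],[-0.418,0,0]],
  [1,[14.3,141.3,29.3],[-0.522,0,0]],
])

```text
time_s: 14.4
ee_pos: [416.5, 164.8, 149.4]
ee_rot: [-179.9, 0.1, -81.3]
force: [0.8, 0.7, -3.9]
gripper_width: 45.9
```

drive_tool([
  [1,[0,0,35],[0,0,0]],
  [1,[0,0,70],[0,0,0]],
  [1,[0,0,105],[0,0,0]],
  [1,[0,0,125],[0,0,0]],
  [1,[0,0,135],[0,0,0]],
])

```text
time_s: 14.9
ee_pos: [416.4, 164.5, 12.7]
ee_rot: [-179.9, -0.0, -81.3]
force: [-0.1, -0.1, -4.2]
gripper_width: 45.5
```

drive_tool([
  [1,[0,0,0],[0,0,0]],
  [1,[0,0,0],[0,0,0]],
  [1,[0,0,0],[0,0,0]],
  [1,[0,0,0],[0,0,0]],
  [1,[0,0,0],[0,0,0]],
])

```text
time_s: 15.4
ee_pos: [416.7, 164.5, 14.8]
ee_rot: [-179.8, 0.0, -81.3]
force: [-0.6, 0.1, -4.3]
gripper_width: 45.5
```

Run:
```python
from rack import *
np.set_printoptions(precision=3,suppress=True)
s=env.state(); print(s['ee_pos'],s['ee_rot'],s['qpos'],s['force'])
im=snap('side','s7')['image'][130:400,130:400,::-1]; cv2.imwrite('pics/s7c.png',cv2.resize(im,None,fx=2,fy=2))
```

```text
[416.667 164.519  14.813] [-179.79     0.018  -81.303] [ 20.094  20.669 121.191  -0.04   37.93  101.427] [-0.648  0.09  -4.287]
```

View pics/s7c.png

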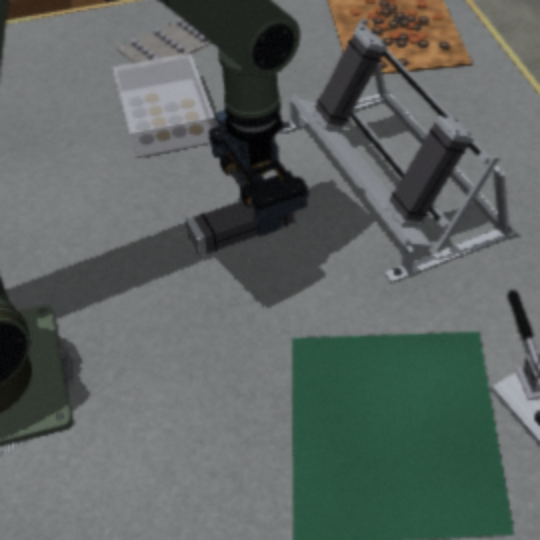

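drive_tool([
  [1,[0,0,3],[0,0,0]],
  [1,[0,0,6],[0,0,0]],
  [1,[0,0,8],[0,0,0]],
  [1,[0,0,9],[0,0,0]],
  [1,[0,0,9.7],[0,0,0]],
])

```text
time_s: 15.95
ee_pos: [415.9, 164.2, 4.9]
ee_rot: [-179.9, -0.0, -81.3]
force: [-2.4, -1.8, 12.4]
gripper_width: 45.7
```

drive_tool([
  [1,[0,0,0.3],[0,0,0]],
  [1,[0,0,0.3],[0,0,0]],
  [1,[0,0,0.3],[0,0,0]],
  [1,[0,0,0.3],[0,0,0]],
  [1,[0,0,0.3],[0,0,0]],
])

```text
time_s: 16.45
ee_pos: [416.0, 164.2, 4.9]
ee_rot: [-179.9, -0.0, -81.3]
force: [-2.0, -1.6, 7.5]
gripper_width: 46.1
```

drive_tool([
  [0,[0,0,-0.5],[0,0,0]],
  [0,[0,0,-0.5],[0,0,0]],
  [0,[0,0,-0.5],[0,0,0]],
  [0,[0,0,-0.5],[0,0,0]],
  [0,[0,0,-0.5],[0,0,0]],
])

```text
time_s: 16.95
ee_pos: [416.2, 164.3, 4.5]
ee_rot: [-179.9, -0.0, -81.3]
force: [0.4, 0.4, 0.4]
gripper_width: 82.7
```

drive_tool([
  [0,[0,0,-5],[0,0,0]],
  [0,[0,4,-12],[-0.12,0,0]],
  [0,[0,8,-16],[-0.25,0,0]],
  [0,[0,12,-18],[-0.39,0,0]],
  [0,[0,15.2,-18],[-0.524,0,0]],
])

```text
time_s: 17.45
ee_pos: [402.2, 162.4, 23.8]
ee_rot: [150.0, 0.0, -81.3]
force: [0.2, -0.0, -0.8]
gripper_width: 91.4
```

Run:
```python
from rack import *
np.set_printoptions(precision=3,suppress=True)
s=env.state(); print(s['ee_pos'],s['ee_rot'],s['qpos'],s['force'],s['gripper_width'])
snap('wrist','w8'); im=snap('side','s8')['image'][130:400,130:400,::-1]; cv2.imwrite('pics/s8c.png',cv2.resize(im,None,fx=2,fy=2))
s=env.state();print(s['ee_pos'])
plan((401,161.9,10.5),down(-81.3)*R.from_rotvec([-np.pi/6,0,0]))
```

```text
[402.167 162.362  23.803] [149.966   0.038 -81.3  ] [ 17.167  33.657 102.562   4.44   73.587  96.068] [ 0.154 -0.039 -0.759] 91.37569818813415
[403.501 162.323  20.57 ]
shift [ 0.  -2.8 10. ] turn [-0.001  0.    -0.001] rows needed 0.2076928284517857 0.00905746649006981
```

View pics/w8.png

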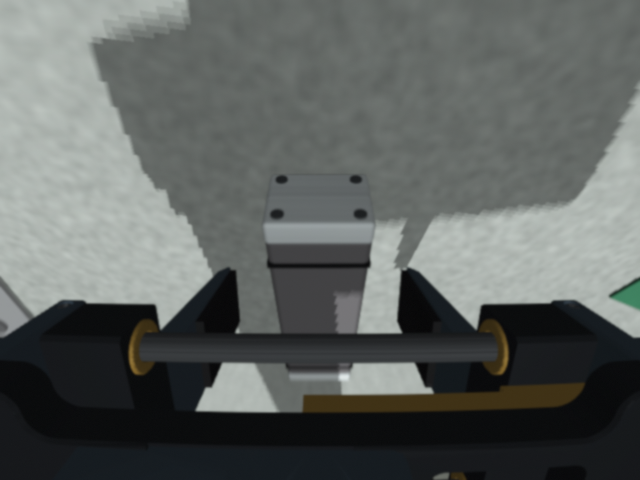

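View pics/s8c.png

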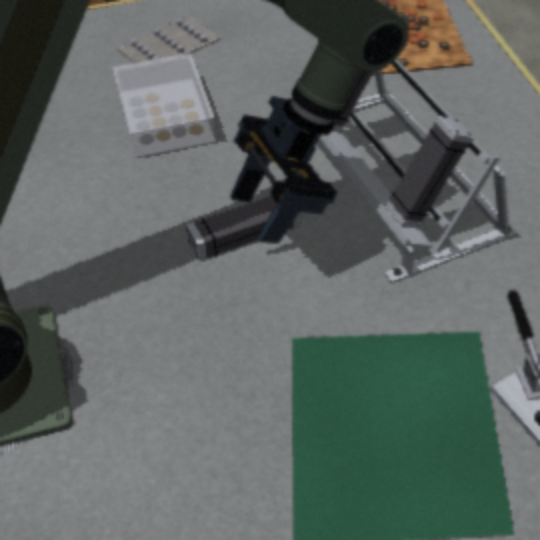

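The tilted jaws straddle the cassette symmetrically: its edges are at columns 264 and 374, centred at 319. Next I close in.

drive_tool([
  [0,[0,-1,4],[0,0,0]],
  [0,[0,-2,7.5],[0,0,0]],
  [0,[0,-2.8,10],[0,0,0]],
  [0,[0,-2.8,10],[0,0,0]],
  [1,[0,-2.8,10],[0,0,0]],
], squeeze=50)

```text
time_s: 18.05
ee_pos: [398.2, 161.6, 12.9]
ee_rot: [150.1, 0.0, -81.3]
force: [0.7, -0.5, -0.0]
gripper_width: 85.6
```

drive_tool([
  [1,[0,0,0],[0,0,0]],
  [1,[0,0,0],[0,0,0]],
  [1,[0,0,0],[0,0,0]],
  [1,[0,0,0],[0,0,0]],
  [1,[0,0,0],[0,0,0]],
])

```text
time_s: 18.55
ee_pos: [398.6, 161.6, 12.4]
ee_rot: [150.1, -0.0, -81.3]
force: [0.2, -0.3, -0.1]
gripper_width: 45.9
```

drive_tool([
  [1,[0,0,0],[0,0,0]],
  [1,[0,0,0],[0,0,0]],
  [1,[0,0,0],[0,0,0]],
  [1,[0,0,0],[0,0,0]],
  [1,[0,0,0],[0,0,0]],
])

```text
time_s: 19.05
ee_pos: [398.6, 161.6, 12.4]
ee_rot: [150.1, -0.0, -81.3]
force: [0.4, -1.0, 0.3]
gripper_width: 45.8
```

Run:
```python
from rack import *; import pickle
np.set_printoptions(precision=3,suppress=True)
f=snap('wrist','w9'); s=env.state(); print(s['time_s'],s['ee_pos'],s['ee_rot'],s['force'],s['gripper_width'])
pickle.dump((f,s),open('w9.pkl','wb'))
im=cv2.resize(f['image'][160:310,240:400,::-1],None,fx=5,fy=4,interpolation=cv2.INTER_CUBIC); cv2.imwrite('pics/w9c.png',im)
```

```text
19.1 [398.575 161.576  12.462] [150.086  -0.01  -81.295] [-0.739 -0.192  0.014] 45.751681461218354
```

View pics/w9c.png

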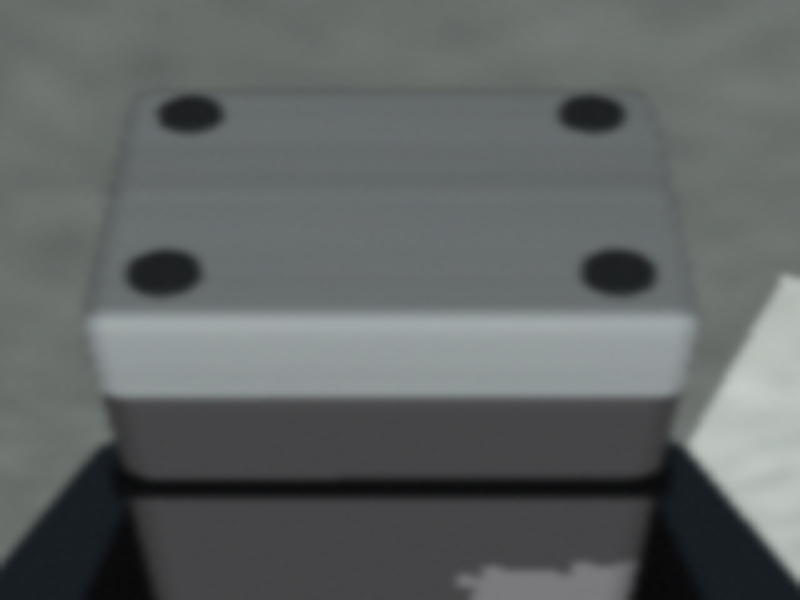

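Run:
```python
from rack import *; import pickle
np.set_printoptions(precision=2,suppress=True)
f,s=pickle.load(open('w9.pkl','rb'))
P=[onz(f,(258,238.5),36),onz(f,(379,238.5),36),onz(f,(266.3,182.5),0),onz(f,(369.6,182.5),0)]
print(np.array(P))
e=np.mean(P,0); a=np.array([np.cos(np.radians(8.7)),np.sin(np.radians(8.7)),0]); C=e-80*a; C[2]=18
d=P[0]-P[1];print('yaw',np.degrees(np.arctan2(-d[0],d[1])))
r=R.from_euler('xyz',s['ee_rot'],degrees=True); print('C',C,'tool',r.inv().apply(C-s['ee_pos']),'prev est',r.inv().apply(np.array([390.6,160.3,18])-s['ee_pos']))
```

```text
[[467.02 194.43  36.  ]
 [473.7  151.17  36.  ]
 [464.99 195.25   0.  ]
 [471.92 150.26   0.  ]]
yaw 8.775712909275937
C [390.33 160.68  18.  ] tool [-0.36  9.94 -0.67] prev est [ 0.06  9.76 -0.77]
```

```bash
cat >> rack.py <<'E'
CT=np.array([-0.2,9.85,-0.7]); RT=RT*R.from_rotvec([-np.radians(29.9),0,0])
E
python3 - <<'E'
from rack import *; from kin import ik
np.set_printoptions(precision=2,suppress=True)
plan((430,170,200),R.from_euler('xyz',env.state()['ee_rot'],degrees=True))
for a in [(-90,-2,108),(-22,-2,100),(-22,-2,82),(-18,-2,80)]: print(a,tcp(*a),ik(tcp(*a),RT,[18,20,100,-10,30,105]))
print(RT.as_euler('xyz',degrees=True))
E
```

```text
shift [  -3.5   65.5 -178.7] turn [0. 0. 0.] rows needed 3.806782234278988 0.0
(-90, -2, 108) [585.44 198.25 177.87] (array([ 20.94,  11.66, 111.9 , -13.3 ,  27.54, 112.47]), np.float64(1.2533452877030546e-26))
(-22, -2, 100) [639.69 206.55 136.94] (array([ 19.63,  18.77, 108.6 , -13.75,  23.58, 112.12]), np.float64(1.7135291456564784e-27))
(-22, -2, 82) [630.8  205.19 121.35] (array([ 19.82,  19.19, 110.81, -15.61,  21.08, 114.26]), np.float64(9.705186684996237e-24))
(-18, -2, 80) [633.23 205.56 117.62] (array([ 19.77,  19.65, 110.76, -15.83,  20.68, 114.46]), np.float64(6.43742641537486e-23))
[-149.9    0.   -81.3]
```

drive_tool([
  [1,[0,5,-9],[0,0,0]],
  [1,[-0.5,17,-40],[0,0,0]],
  [1,[-1.5,33,-85],[0,0,0]],
  [1,[-2.5,50,-132],[0,0,0]],
  [1,[-3.5,65.5,-178],[0,0,0]],
])

```text
time_s: 19.6
ee_pos: [429.7, 170.0, 201.6]
ee_rot: [150.1, 0.0, -81.3]
force: [1.0, -0.3, -4.8]
gripper_width: 45.9
```

Run:
```python
from rack import *
np.set_printoptions(precision=3,suppress=True)
s=env.state(); print(s['ee_pos'],s['ee_rot'],s['force'],s['qpos'])
p0=s['ee_pos']; r0=R.from_euler('xyz',s['ee_rot'],degrees=True); q=tcp(-95,-2,110)
d=r0.inv()*RT; w=d.as_rotvec()
for k in (1,2):
    ra=r0*R.from_rotvec(w*(k-1)/2); print(ra.inv().apply((q-p0)/2),w/2, q)
```

```text
[429.719 170.01  201.602] [150.145   0.001 -81.31 ] [ 0.988 -0.275 -4.756] [17.118 25.071 87.545  4.216 96.952 97.833]
[ -2.191 -72.012 -30.088] [ 0.523  0.    -0.   ] [582.145 197.742 182.097]
[ -2.184 -77.412   9.918] [ 0.523  0.    -0.   ] [582.145 197.742 182.097]
```

drive_tool([
  [1,[-0.5,-14.4,-6],[0.105,0,0]],
  [1,[-1,-28.8,-12],[0.21,0,0]],
  [1,[-1.3,-43.2,-18],[0.314,0,0]],
  [1,[-1.8,-57.6,-24],[0.419,0,0]],
  [1,[-2.2,-72,-30],[0.523,0,0]],
])

```text
time_s: 20.1
ee_pos: [505.7, 183.8, 189.9]
ee_rot: [-179.8, 0.0, -81.3]
force: [-0.1, -0.1, -4.4]
gripper_width: 45.4
```

drive_tool([
  [1,[-0.5,-15.5,2],[0.105,0,0]],
  [1,[-1,-31,4],[0.21,0,0]],
  [1,[-1.3,-46.5,6],[0.314,0,0]],
  [1,[-1.8,-62,8],[0.419,0,0]],
  [1,[-2.2,-77.4,10],[0.523,0,0]],
])

```text
time_s: 20.6
ee_pos: [580.8, 197.2, 179.2]
ee_rot: [-149.9, -0.0, -81.3]
force: [0.7, -0.8, -4.4]
gripper_width: 45.6
```

drive_tool([
  [1,[0,0,0],[0,0,0]],
  [1,[0,0,0],[0,0,0]],
  [1,[0,0,0],[0,0,0]],
  [1,[0,0,0],[0,0,0]],
  [1,[0,0,0],[0,0,0]],
])

```text
time_s: 21.1
ee_pos: [582.4, 197.7, 179.9]
ee_rot: [-150.0, 0.0, -81.3]
force: [0.3, -0.4, -4.5]
gripper_width: 45.8
```

Run:
```python
from rack import *; import pickle
np.set_printoptions(precision=3,suppress=True)
d={n:snap(n,n+'10') for n in ['wrist','side']}; pickle.dump(d,open('f10.pkl','wb'))
im=d['side']['image'][100:300,230:430,::-1]; cv2.imwrite('pics/side10c.png',cv2.resize(im,None,fx=3,fy=3,interpolation=cv2.INTER_CUBIC))
s=env.state(); print(s['time_s'],s['ee_pos'],s['ee_rot'],s['force'],s['qpos'])
plan(tcp(-95,-2,110),RT); plan(tcp(-40,-2,100),RT)
```

```text
21.2 [582.171 197.66  179.71 ] [-150.      -0.004  -81.316] [-0.094  0.362 -4.785] [ 21.028  11.29  112.051 -13.226  27.867 112.466]
shift [-0.1 -1.2 -2.1] turn [ 0.002 -0.    -0.   ] rows needed 0.04776864036016664 0.011750119162204213
shift [ -0.1 -20.   50.6] turn [ 0.002 -0.    -0.   ] rows needed 1.0875565833669076 0.011750119162204213
```

View pics/side10c.png

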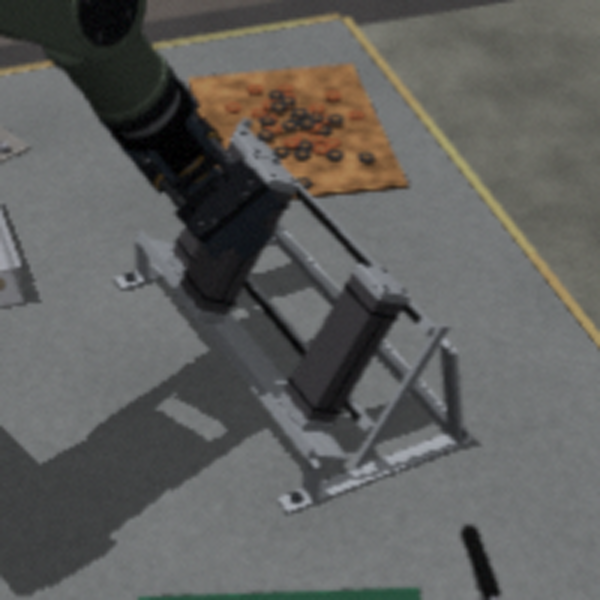

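View pics/wrist10.png

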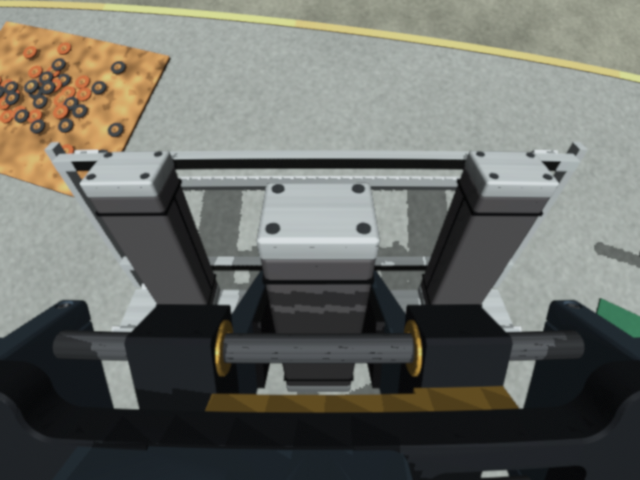

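The held cassette is aligned and centred: its cap spans columns 261–377, and the neighbours' inner edges are at about 174 and 466. Next I move in over the lip.

drive_tool([
  [1,[0,-4,10],[0,0,0]],
  [1,[0,-8,20],[0,0,0]],
  [1,[0,-12,30],[0,0,0]],
  [1,[0,-16,41],[0,0,0]],
  [1,[0,-20,50.6],[0.002,0,0]],
])

```text
time_s: 21.7
ee_pos: [625.0, 204.2, 144.5]
ee_rot: [-149.9, -0.0, -81.3]
force: [-0.5, 0.4, -4.1]
gripper_width: 46.1
```

drive_tool([
  [1,[0,0,0],[0,0,0]],
  [1,[0,0,0],[0,0,0]],
  [1,[0,0,0],[0,0,0]],
  [1,[0,0,0],[0,0,0]],
  [1,[0,0,0],[0,0,0]],
])

```text
time_s: 22.2
ee_pos: [624.0, 204.2, 146.3]
ee_rot: [-149.8, 0.0, -81.3]
force: [-0.6, -0.4, -4.7]
gripper_width: 46.1
```

Run:
```python
from rack import *; import pickle
np.set_printoptions(precision=2,suppress=True)
s=env.state(); print(s['time_s'],s['ee_pos'],s['ee_rot'],s['force'],s['qpos'])
f=snap('wrist','w11'); im=f['image'][130:300,60:580,::-1]; cv2.imwrite('pics/w11c.png',cv2.resize(im,None,fx=1.5,fy=3))
pickle.dump(f,open('w11.pkl','wb'))
for a in [(-24,-2,96),(-24,-2,84),(-22,-2,81)]: plan(tcp(*a),RT)
```

```text
22.2 [624.03 204.18 146.25] [-149.83    0.    -81.3 ] [-0.65 -0.4  -4.72] [ 19.99  16.91 109.91 -13.92  24.13 112.54]
shift [ 0.1 -4.5 16.2] turn [-0.  0.  0.] rows needed 0.3369193873818159 0.00753897792408894
shift [ 0.1  5.9 22.2] turn [-0.  0.  0.] rows needed 0.4590397833846592 0.00753897792408894
shift [ 0.1  7.5 25.4] turn [-0.  0.  0.] rows needed 0.5298593147858032 0.00753897792408894
```

View pics/w11c.png

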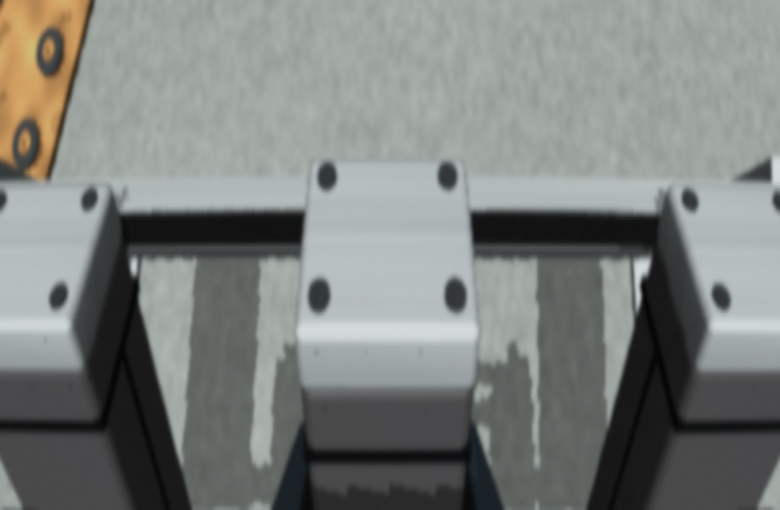

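drive_tool([
  [1,[0,-2,8],[0,0,0]],
  [1,[0,-4.5,16],[0,0,0]],
  [1,[0,-1,18],[0,0,0]],
  [1,[0,3,20],[0,0,0]],
  [1,[0,6,22],[0,0,0]],
])

```text
time_s: 22.75
ee_pos: [629.3, 204.8, 122.8]
ee_rot: [-150.0, -0.0, -81.3]
force: [-0.0, -0.0, -4.5]
gripper_width: 45.6
```

drive_tool([
  [1,[0,0,0],[0,0,0]],
  [1,[0,0,0],[0,0,0]],
  [1,[0,0,0],[0,0,0]],
  [1,[0,0,0],[0,0,0]],
  [1,[0,0,0],[0,0,0]],
])

```text
time_s: 23.25
ee_pos: [630.0, 205.1, 124.0]
ee_rot: [-149.8, 0.0, -81.3]
force: [-0.8, -0.2, -4.3]
gripper_width: 45.7
```

```bash
cat >> rack.py <<'E'
def where():
    s=env.state(); r=R.from_euler('xyz',s['ee_rot'],degrees=True); C=s['ee_pos']+r.apply(CT)-O
    print(s['time_s'],'cass rack xyz',np.array([C@X,C@Y,C@Z]).round(2),'force rack',np.array([s['force']@X,s['force']@Y,s['force']@Z]).round(2),'tq',s['torque'].round(2),s['ee_rot'].round(2),s['gripper_width'])
E
python3 - <<'E'
from rack import *
np.set_printoptions(precision=2,suppress=True)
where()
for a in [(-22,-2,81),(-18,-2,80)]: plan(tcp(*a),RT)
f=snap('side','s12'); im=f['image'][130:280,260:400,::-1]; cv2.imwrite('pics/s12c.png',cv2.resize(im,None,fx=4,fy=4,interpolation=cv2.INTER_CUBIC))
E
```

```text
23.25 cass rack xyz [-23.97  -2.    83.91] force rack [ 1.46 -0.08 -4.12] tq [-0.21  0.72  0.04] [-149.85    0.    -81.3 ] 45.653599959613786
shift [-0.   1.5  3.2] turn [-0.  0. -0.] rows needed 0.07044944121048764 0.006300774881219384
shift [-0.   0.4  7.1] turn [-0.  0. -0.] rows needed 0.14295792880427705 0.006300774881219384
```

View pics/s12c.png

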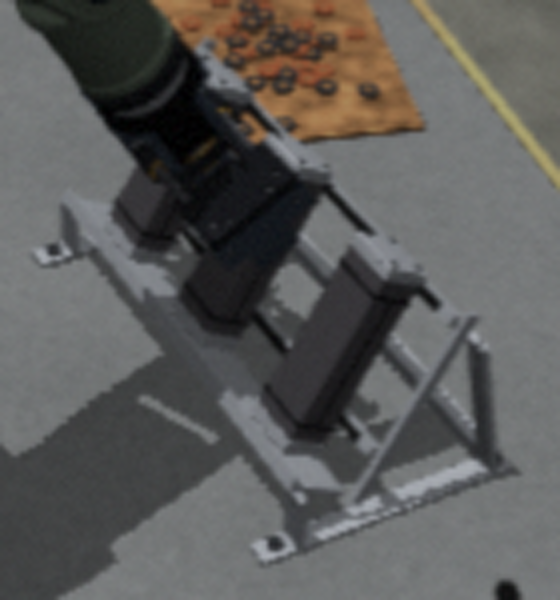

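drive_tool([
  [1,[0,0.6,0.3],[0,0,0]],
  [1,[0,1.2,0.7],[0,0,0]],
  [1,[0,1.8,1],[0,0,0]],
  [1,[0,2.3,1.3],[0,0,0]],
  [1,[0,2.6,1.5],[0,0,0]],
])

```text
time_s: 23.8
ee_pos: [628.4, 204.8, 121.0]
ee_rot: [-149.9, -0.0, -81.3]
force: [-0.8, -0.2, -5.2]
gripper_width: 45.6
```

```bash
python3 -c "
from rack import *
where()"
```

```text
23.8 cass rack xyz [-23.97  -2.04  80.49] force rack [ 1.92 -0.06 -4.89] tq [-0.1   0.73 -0.01] [-1.4988e+02 -1.0000e-02 -8.1300e+01] 45.57861811771144
```

Not touching yet, so I'll ease down further.

drive_tool([
  [1,[0,0.4,0.25],[0,0,0]],
  [1,[0,0.9,0.5],[0,0,0]],
  [1,[0,1.3,0.75],[0,0,0]],
  [1,[0,1.5,0.9],[0,0,0]],
  [1,[0,1.7,1],[0,0,0]],
])

```text
time_s: 24.3
ee_pos: [628.3, 204.9, 120.5]
ee_rot: [-149.7, 0.0, -81.3]
force: [0.1, -1.8, 1.9]
gripper_width: 45.8
```

```bash
python3 -c "
from rack import *
where()"
```

```text
24.3 cass rack xyz [-23.75  -1.95  79.98] force rack [-1.13 -1.81  1.51] tq [-0.25  0.57 -0.05] [-1.4974e+02  1.0000e-02 -8.1290e+01] 45.77981157483485
```

drive_tool([
  [1,[0,-0.8,0.6],[0,0,0]],
  [1,[0,-1.3,1.5],[0,0,0]],
  [1,[0,-1.8,2.4],[0,0,0]],
  [1,[0,-2.3,3.2],[0,0,0]],
  [1,[0,-2.6,3.8],[0,0,0]],
])

```text
time_s: 24.8
ee_pos: [631.7, 205.5, 118.5]
ee_rot: [-149.8, 0.0, -81.3]
force: [-10.5, -1.1, 13.1]
gripper_width: 45.3
```

```bash
python3 -c "
from rack import *
where()"
```

```text
24.8 cass rack xyz [-19.76  -1.78  79.98] force rack [-15.73   0.47   6.07] tq [-0.01  1.04  0.08] [-1.4981e+02  3.0000e-02 -8.1320e+01] 45.28852516532425
```

drive_tool([
  [1,[0,0.25,-0.4],[0,0,0]],
  [1,[0,0.4,-0.6],[0,0,0]],
  [1,[0,0.4,-0.6],[0,0,0]],
  [1,[0,0.4,-0.6],[0,0,0]],
  [1,[0,0.4,-0.6],[0,0,0]],
], squeeze=20)

```text
time_s: 25.3
ee_pos: [631.6, 205.5, 118.5]
ee_rot: [-149.8, 0.0, -81.3]
force: [-1.2, 0.1, 5.1]
gripper_width: 45.8
```

```bash
python3 -c "
from rack import *
where()
f=snap('wrist','w13'); im=f['image'][130:300,60:580,::-1]; cv2.imwrite('pics/w13c.png',cv2.resize(im,None,fx=1.5,fy=3))
f=snap('side','s13'); im=f['image'][130:280,260:400,::-1]; cv2.imwrite('pics/s13c.png',cv2.resize(im,None,fx=4,fy=4,interpolation=cv2.INTER_CUBIC))"
```

```text
25.3 cass rack xyz [-19.8   -1.8   79.98] force rack [-3.62  0.32  3.84] tq [ 0.05  0.3  -0.01] [-1.4976e+02  3.0000e-02 -8.1290e+01] 45.77537434187671
```

View pics/w13c.png

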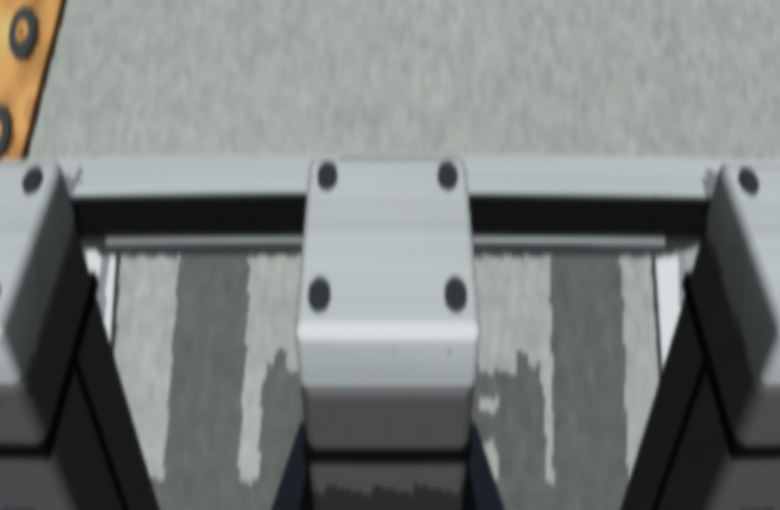

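View pics/s13c.png

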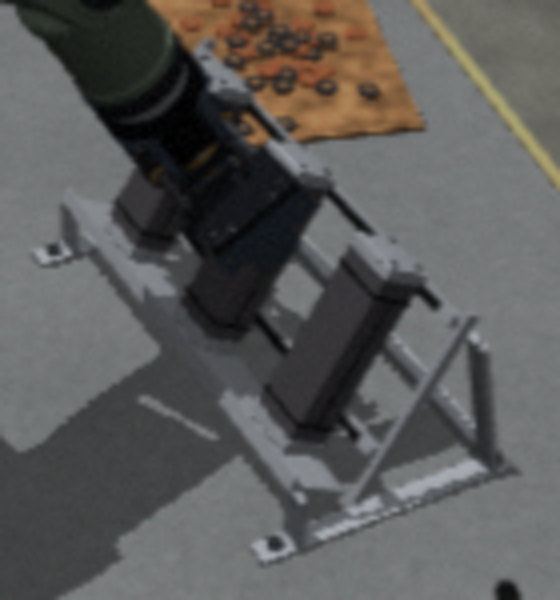

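Seated against the bars with light forces, and the top end sits in line with the neighbours' tops. I'll release gradually.

drive_tool([
  [0.46,[0,0,0],[0,0,0]],
  [0.46,[0,0,0],[0,0,0]],
  [0.44,[0,0,0],[0,0,0]],
  [0.4,[0,0,0],[0,0,0]],
  [0.3,[0,0,0],[0,0,0]],
], squeeze=5)

```text
time_s: 25.9
ee_pos: [630.8, 205.1, 117.4]
ee_rot: [-149.9, -0.0, -81.3]
force: [-0.4, -0.4, 0.7]
gripper_width: 60.5
```

drive_tool([
  [0,[0,0,0],[0,0,0]],
  [0,[0,0,0],[0,0,0]],
  [0,[0,0,0],[0,0,0]],
  [0,[0,0,0],[0,0,0]],
  [0,[0,0,0],[0,0,0]],
])

```text
time_s: 26.4
ee_pos: [631.0, 205.2, 117.8]
ee_rot: [-149.9, -0.0, -81.3]
force: [0.0, 0.2, -0.4]
gripper_width: 91.3
```

```bash
python3 -c "
from rack import *
where()
f=snap('wrist','w14')"
```

```text
26.4 cass rack xyz [-20.07  -2.02  78.97] force rack [ 0.23  0.24 -0.32] tq [-0.11  0.43  0.04] [-149.87   -0.    -81.3 ] 91.26988639390997
```

View pics/w14.png

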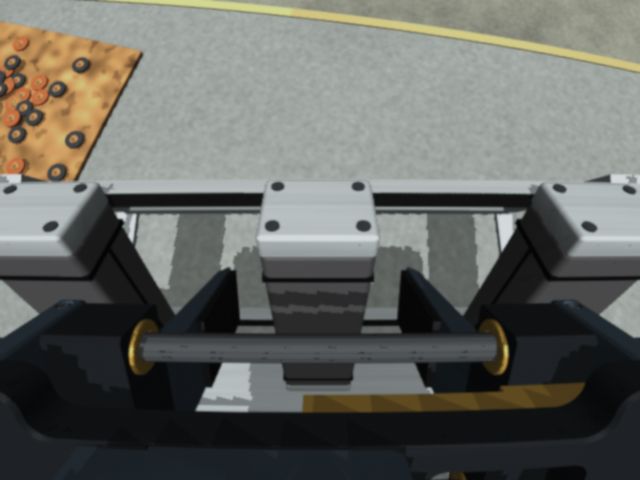

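Released and it stays put; its cap (columns 260–378) lines up with its neighbours. Now I back straight out along the fingers.

drive_tool([
  [0,[0,0,-10],[0,0,0]],
  [0,[0,0,-28],[0,0,0]],
  [0,[0,0,-55],[0,0,0]],
  [0,[0,0,-90],[0,0,0]],
  [0,[0,0,-130],[0,0,0]],
])

```text
time_s: 26.95
ee_pos: [565.2, 195.0, 230.9]
ee_rot: [-150.0, -0.0, -81.3]
force: [-0.0, 0.8, 0.8]
gripper_width: 91.3
```

drive_tool([
  [0,[0,20,-25],[0,0,0]],
  [0,[0,55,-40],[0,0,0]],
  [0,[0,95,-50],[0,0,0]],
  [0,[0,130,-60],[0,0,0]],
  [0,[0,130,-60],[0,0,0]],
])

```text
time_s: 27.45
ee_pos: [420.3, 171.9, 214.9]
ee_rot: [-150.1, -0.1, -81.2]
force: [0.4, 0.8, -0.9]
gripper_width: 91.5
```

Run:
```python
from rack import *; import pickle
d={n:snap(n,n+'15') for n in ['wrist','side','scene']}; pickle.dump(d,open('f15.pkl','wb'))
a=cv2.resize(d['side']['image'][130:280,260:400,::-1],None,fx=3.5,fy=3.5,interpolation=cv2.INTER_CUBIC)
cv2.imwrite('pics/s15c.png',a); cv2.imwrite('pics/sc15c.png',cv2.resize(d['scene']['image'][190:330,310:470,::-1],None,fx=4,fy=4,interpolation=cv2.INTER_CUBIC))
s=env.state(); print(s['time_s'],s['ee_pos'],s['ee_rot'],s['qvel'])
```

```text
27.6 [426.40911908 174.34648975 218.24236866] [-1.49702128e+02  5.70655222e-02 -8.12691588e+01] [-0.49905926  1.3514107  -1.25118704 -0.00225624  0.09500068  0.18866523]
```

View pics/s15c.png

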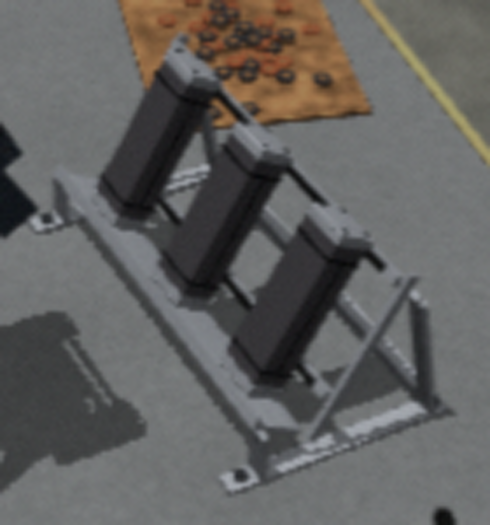

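View pics/sc15c.png

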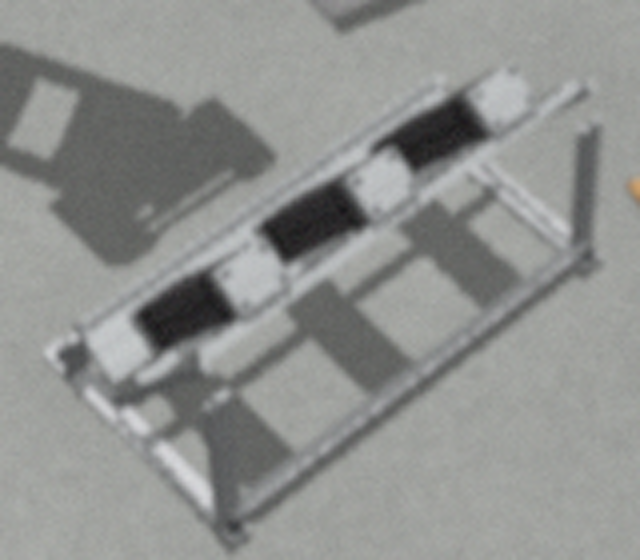

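View pics/wrist15.png

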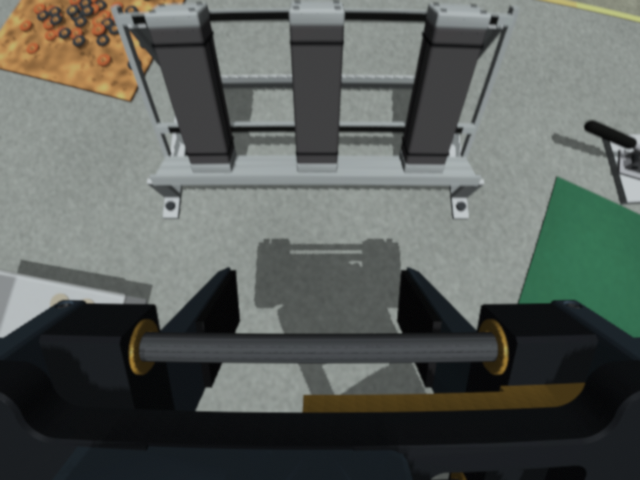

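All three cassettes stand parallel. Their feet are centred at columns 210, 317 and 427, so the new one is about midway. Everything is clear of the gripper, so I'll compare with the first frames and hand in.

Run:
```python
from rack import *; import pickle
a=pickle.load(open('f0.pkl','rb'));b=pickle.load(open('f15.pkl','rb'))
for n,bx in {'scene':[('fixture',170,320,310,405),('cap near',360,248,384,270),('cap far',425,203,447,224)],'side':[('fixture',378,275,480,410),('cap near',345,186,370,205)]}.items():
    for nm,x0,y0,x1,y1 in bx:
        g=lambda d:cv2.cvtColor(d[n]['image'],cv2.COLOR_RGB2GRAY)[y0:y1,x0:x1].astype(np.float64)
        print(n,nm,'shift px',np.round(cv2.phaseCorrelate(g(a),g(b))[0],2),'resp %.2f'%cv2.phaseCorrelate(g(a),g(b))[1])
s=env.state();print(s['time_s'],s['force'],s['qvel'].round(2))
env.job_done()
```

```text
scene fixture shift px [0.01 0.03] resp 1.00
scene cap near shift px [-0.07  0.8 ] resp 0.81
scene cap far shift px [ 0.02 -0.02] resp 1.02
side fixture shift px [0.01 0.52] resp 0.98
side cap near shift px [ 0.37 -0.05] resp 0.99
27.6 [ 0.73868562 -0.6133546   0.06655506] [-0.5   1.35 -1.25 -0.    0.1   0.19]
the job is handed in; nothing more can be done
```

The cassette is leaning in the cure rack, heavy end down on the toe ledge, about midway between the other two. I handed the job in at 27.6 s, with the gripper open and clear of everything.

- **Hefting:** I gripped it about 39 mm off the middle and took an unloaded baseline afterwards. The net moment was about 0.30 N·m at about 4.4 N, a lever of about 67 mm. About 66 mm was expected if the end away from the grip was heavy, and 13 mm if not, so the far (south) end is the heavy one.
- **Regrip:** My first approach to the rack ran into the wrist joint limits without touching anything. I set the cassette on the bare bench in front of the rack, regripped it with the tool tilted 30°, and then placed it. Setting it down on the bench was not part of your instructions.
- **Placing:** It touched the ledge at about 6 N and the bars at about 17 N. I eased off before opening the fingers.

**Last checks:**
- **Position:** The feet of the three cassettes sit at picture columns 210, 317 and 427, so the new one is about midway. It is parallel to its neighbours, and the cap tops line up.
- **Other items:** Compared with the first pictures, the fixture and the far cured cassette show no shift in the scene view. The near cured cassette and the side view of the fixture show 0.4–0.8 px. The fixture is fixed, so I take that as picture noise or changed shadows. The clear box was never approached; I checked it only by eye.
- **Disagreement:** The bars were met about 1.8 mm before my estimate of the resting plane, roughly the camera calibration error.

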